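# Strain check: hold a glass sample in the polarised beam

## Task

Check the tallest glass sample for strain: first push the switch on top of the viewer's lamp all the way over to on, then take the tallest sample out of the wooden rack, gripping it by its two narrow frosted faces only (the fingers must never touch the clear polished faces), and hold it still in the gap of the viewer, upright, its clear faces square to the light and its middle on the beam, touching nothing but your fingers. Finish while still holding it there, and leave the other samples, the pliers and the bottle where they are.

Things in the scene. Friction and masses are not known exactly. Their poses are not given: they have to be found in the camera images.
- strain_viewer: Strain viewer, fixed: base plate, grey lamp housing, black analyser plate with a round dark filter, open gap between. Origin on the table below the gap's middle; x from the switch's off side to its on side, y along the light, analyser to lamp. In mm: base x +-50, y -90..180, top z 12; lamp x +-45, y 60..175, top z 125; analyser x +-45, y -74..-60, top z 135.
- beam_mid (a point): Middle of the light path: on the axis of the 16 mm lamp aperture and of the filter, halfway across the gap, 85 mm above the table. Axes as the viewer's.
- lamp_switch (a joint): Toggle switch on top of the lamp, rad: 0 = off (leans to viewer -x), 1.0 = fully on (leans to +x); starts at 0 to 0.15. Turns about viewer y, stays where left, needs about 2 N at its ball. 50 mm arm, pivot 147 mm above the table at viewer x 0, y 125 mm, on a black block 70 x 50 mm (top at 150 mm, round hub to 160).
- lamp_switch_tip (a point): Centre of the black ball (26 mm across) at the end of the switch's arm; about 191 mm above the table at off and at on, and 24 mm to the viewer's -x side of the pivot at off, 24 mm to its +x side at on.
- sample_rack: Wooden rack, fixed, 72 x 190 x 30 mm, origin under its centre on the table. Three slots in a row along its y, at y = -58, 0 and 58 mm, each 39 mm (x) by 19 mm (y) and 20 mm deep; one sample stands in each, in any order, its x along the rack's x.
- sample_tall: Tallest glass sample, 36 x 16 mm section, 95 mm tall, about 0.14 kg, upright in a rack slot, underside 10 mm above the table. Origin at the centre of its underside, z up. Its narrow faces (16 mm wide, at +x and -x, 36 mm apart) are frosted matt white: grip here. Its broad faces (at +y and -y, 16 mm apart) are clear polished glass: fingers off; they must face along the light.
- sample_tall_mid (a point): The middle of the tallest sample, 47.5 mm above its underside; axes as the sample's.
- sample_mid: Another sample of the same make, 36 x 16 mm section, 72 mm tall, in another slot; leave alone. Origin at the centre of its underside.
- sample_short: Another sample of the same make, 36 x 16 mm section, 52 mm tall, in another slot; leave alone. Origin at the centre of its underside.
- pliers: Glass pliers with red grips lying on the bench, about 170 x 66 x 14 mm, jaws to their +y; origin under the middle. Leave alone.
- oil_bottle: Small white round bottle with a green cap, 44 mm across, 110 mm tall, origin at the centre of its underside. Leave alone.
Not all that is in view belongs to the job. Leave any green or yellow look-alike of the sample_tall alone.

How it is judged (in metres and radians):
On the way, in this order (a step that is already met when the one before it is completed fails the run):
1. the lamp switch is pushed over to on (value of joint lamp_switch above 0.85 rad), for 0.2 s.
2. the tallest sample is gripped by both frosted faces and clear above the rack (contact force between each of sample_tall_c1, sample_tall_c2 and the fingers above 0.5 N and contact force between sample_tall and strain_viewer below 0.05 N and contact force between sample_tall and sample_rack below 0.05 N and height (world z) of sample_tall above 0.04 m), for 0.2 s.
3. the sample is held in the beam (contact force between each of sample_tall_c1, sample_tall_c2 and the fingers above 0.5 N and contact force between sample_tall and strain_viewer below 0.05 N and contact force between sample_tall and sample_rack below 0.05 N and x of sample_tall_mid in the frame of strain_viewer between -0.007 and 0.007 m and y of sample_tall_mid in the frame of strain_viewer between -0.025 and 0.025 m and z of sample_tall_mid in the frame of strain_viewer between 0.073 and 0.097 m and angle between sample_tall's own z axis and vertical below 0.14 rad and angle between the y axis of sample_tall and the y axis of strain_viewer, either way round below 0.14 rad and value of joint lamp_switch above 0.85 rad), for 0.5 s.
At the end, for the whole second after the job is handed in: Switch on (above 0.85 rad). Tallest sample gripped on both frosted faces, off viewer and rack, under 20 mm/s; its middle within 7 mm of the beam sideways, 12 mm in height, 25 mm of the gap's middle along the light; upright and square to the light within 0.14 rad (all of step 3 and linear speed of sample_tall below 0.02 m/s); the arm keeps its last pose, push and grip.
It fails at once if a finger touches a clear polished face of the tallest sample (contact force between sample_tall_c0 and the fingers above 0.5 N).
It fails at once if middle sample disturbed (moved by more than 12 mm) (distance of sample_mid from where it was at the start of the episode above 0.012 m).
It fails at once if short sample disturbed (moved by more than 12 mm) (distance of sample_short from where it was at the start of the episode above 0.012 m).
It fails at once if pliers disturbed (moved by more than 25 mm) (distance of pliers from where it was at the start of the episode above 0.025 m).
It fails at once if bottle disturbed (moved by more than 25 mm) (distance of oil_bottle from where it was at the start of the episode above 0.025 m).
It also fails if it takes over 58 s, if anything falls off the work surface, if the arm or the gripper's body presses on something with over 40 N, if the wrist force passes 120 N, or if a joint passes its speed limit or range.

## Robot

A 7-joint arm with a two-finger parallel gripper is mounted at the origin on the work surface. World frame = base frame: x ahead of the robot, y to its left, z up, the work surface at z = 0. Lengths are in m, angles in degrees, forces in N, time in s.
With the tool pointing down it reaches from about 0.4 to 0.9 m from the base axis. Payload 5.6 kg.
Tool frame: the origin (TCP) lies midway between the tips of the shut fingers; the grasp point (between the pads) lies 19 mm behind it; z points along the fingers, x is the direction in which the jaws open and shut, and the axes are right-handed (so a half turn about z gives the same grasp; the last joint's range is limited). The gripper opens to 92 mm and grips with 3 to 60 N. Pads are 20 mm wide; open, the fingers measure 128 mm over their backs; the gripper's body (75 mm by 189 mm) begins 69 mm behind the grasp point.
Start: joints at [71.677, 26.786, -0.665, 91.828, 0.344, 61.387, -3.226], TCP at [0.178, -0.625, 0.215] pointing down, gripper open.
Joint ranges: [-144.91, 144.91], [-17.63, 115.5], [-89.93, 88.59], [15.96, 139.68], [-74.01, 254.01], [8.47, 105.57], [-167.45, 167.45]. Speed limits (degrees/s): [147.25, 147.25, 180, 180, 180, 180, 180].

## Interface

Orientations are given as a 3x3 rotation matrix whose columns are the frame's x, y, z axes.
In Python, from bench import readout, camera, camera_model, env, find_in, regions_of, mark_of gives the robot as it stands.
- The arm moves only by the tool move_arm, never from a script. Its arguments are lists of equal length, an entry for each row: "grip": the finger opening in m, from 0 to 0.0919; "slide": the shift along the world's x, y, z in m, a list of three; "yaw": the turn about the world's z in rad. A call has 1 to 8 rows; each row shifts and turns the pose as measured when the row begins; what a row does not reach is not made up. A row lasts 1/12 s, in which the tool goes at most 41.7 mm and 7.16 degrees, less where a joint would pass 70% of its speed; a pose out of reach is approached as far as the arm can. A call is refused whole if a number of a shift passes 0.0417 or a number of a turn 0.125, either way. A call with a gripper value outside its range is refused whole. The fingers move at their own pace and stop on an object; "grip_force" is the grip in N (left out, the last holds). Time passes only in rows, so rows that do not move let the fingers close. It gives the time, the measured TCP pose, the force and the opening at its end, in the units of the state.
- readout.read_state(): the state, without advancing time (a new reading comes with each control period).
- camera(name): name is "scene" or "top"; returns the picture (480x640x3 uint8, red, green, blue); there is no depth.
- camera_model(name): a dict with "fov_y" (degrees; the focal length in pixels is half the picture's height over the tangent of half this angle, whatever the lens; pixels are square), "cx", "cy" (the principal point, pixels), "dist" ([k1, k2, p1, p2, k3] as OpenCV has them; the pictures are not rectified), "cam_to_world" (4x4, takes a point from camera to world coordinates). Camera axes: x right, y down, z forward; pixel columns grow to the right and rows downward; lengths in m; the calibration is good to about 2 mm. A picture is of the moment at which its call begins. camera_model takes no time and is no camera call.
- env.finish_job(): hands the job in, once; it reports no verdict.
Trained networks look in the newest picture that a camera, given by its name, has taken for a name from the list of things; names that differ only in an ending like _2 or _b are one class to them, and where a whole thing is asked for, a point or a joint stands for the part that bears it (a point fixed in the world has none). Each returns a list of dicts, best first, with "score" (0 to 1); they miss things now and then, are a little off and sometimes report something else, mostly with a low value. They report only what shows in the picture. A call takes as long as a camera call. They do not tell look-alikes from the thing itself.
- find_in(label, camera): "location" ([x, y, z] in m, in world coordinates, good to about 4 mm: the middle of the surface that is visible of it).
- regions_of(label, camera): "region" (480x640 bool, what is visible of it).
- mark_of(label, camera): "location" ([x, y, z] in m, in world coordinates, good to about 4 mm: a listed point, or the origin of a listed thing).
The state is a dict: "clock": time; "joint_positions": joint angles; "joint_vel": joint speeds; "joint_efforts": joint torques, N m; "tool_pos": TCP position; "ee_rot": TCP orientation; "ft_force": force on the tool from outside, world axes, zero at the start; "moment": the same for the moment, N m; "width": finger opening in m.
Only numpy, scipy, OpenCV 4.12 (cv2) and the standard library are available. Lean on these libraries where they do the work, as an engineer would, in place of code of your own. Each camera call takes 0.05 s, during which the arm holds its last target.

## Working session

There is one attempt and no reset: what is moved stays moved. The work goes in short steps, Python scripts to look and compute and a tool call to move; the robot and the scene stay as the last step left them, time stands still between calls to the robot, and variables do not carry over. Pictures are saved under pics/ and viewed, and the job is handed in when it is done.

Besides the shell and the picture viewer there is one more tool, called after "Call:" by a JSON object that holds its "name" and its "arguments". move_arm: Moves the arm, as the interface text tells. Its arguments: {"type":"object","properties":{"grip":{"type":"array","items":{"type":"number"}},"slide":{"type":"array","items":{"type":"array","items":{"type":"number"}}},"yaw":{"type":"array","items":{"type":"number"}},"grip_force":{"type":"number"}},"required":["grip","slide","yaw"]}

```bash
mkdir -p pics
python3 - <<'E'
from bench import readout,camera,camera_model,env,find_in,regions_of,mark_of
import cv2,numpy as np
for n in ["scene","top"]:
    im=camera(n); cv2.imwrite(f"pics/{n}0.png",im[:,:,::-1])
    m=camera_model(n); print(n,m["fov_y"],m["cx"],m["cy"],m["dist"],np.round(m["cam_to_world"],3).tolist())
    for l in ["strain_viewer","beam_mid","lamp_switch_tip","sample_rack","sample_tall","sample_tall_mid","sample_mid","sample_short","pliers","oil_bottle"]:
        print(l,[(round(d["score"],2),np.round(d["location"],3).tolist()) for d in mark_of(l,n)][:3])
s=readout.read_state(); print(s)
E
```

```text
scene 42.653610195537674 316.72682351536923 240.27074377008748 [-0.03067873  0.          0.          0.          0.        ] [[-0.639, 0.579, -0.507, 1.181], [0.769, 0.48, -0.422, 0.476], [-0.001, -0.66, -0.752, 1.028], [0.0, 0.0, 0.0, 1.0]]
strain_viewer [(0.65, [0.541, 0.188, 0.001])]
beam_mid [(0.63, [0.543, 0.184, 0.09]), (0.49, [0.535, -0.294, 0.061])]
lamp_switch_tip [(0.68, [0.484, 0.297, 0.194])]
sample_rack [(0.68, [0.536, -0.23, 0.0])]
sample_tall [(0.7, [0.532, -0.292, 0.007]), (0.64, [0.536, -0.378, 0.002]), (0.63, [0.649, -0.312, 0.001])]
sample_tall_mid [(0.9, [0.645, -0.31, 0.048]), (0.85, [0.537, -0.291, 0.061]), (0.8, [0.531, -0.38, 0.046])]
sample_mid [(0.65, [0.543, -0.174, 0.013])]
sample_short [(0.67, [0.536, -0.231, 0.011]), (0.31, [0.535, -0.292, 0.01]), (0.15, [0.545, -0.173, 0.007])]
pliers []
oil_bottle [(0.68, [0.725, 0.032, 0.0])]
top 48.86501438581638 312.2241060516133 233.12138920935595 [-0.10416516  0.          0.          0.          0.        ] [[-0.01, -0.989, 0.148, 0.46], [-1.0, 0.012, 0.013, -0.018], [-0.015, -0.148, -0.989, 1.166], [0.0, 0.0, 0.0
[... 783 characters left out ...]
 61.38823151, -3.2260971 ]), 'joint_vel': array([-0.07166403, -0.01489928,  0.07144636,  0.04413734,  0.09161965,
       -0.07662543,  0.06550073]), 'joint_efforts': array([ 2.68943295e-04, -5.20418358e+01, -1.19124996e-02, -2.44054914e+01,
       -5.66178176e-02,  1.13522637e-02,  1.68394587e-05]), 'tool_pos': array([ 0.17756355, -0.62526897,  0.21458323]), 'ee_rot': array([[ 2.73191673e-01, -9.61959617e-01, -6.65348056e-05],
       [-9.61959619e-01, -2.73191674e-01, -4.65645780e-06],
       [-1.36974305e-05,  6.52759018e-05, -9.99999998e-01]]), 'ft_force': array([ 0.02842593, -0.49720411,  0.0255819 ]), 'moment': array([-0.02069465,  0.00381075,  0.02118986]), 'width': 0.09212084703648638}
```

View pics/scene0.png

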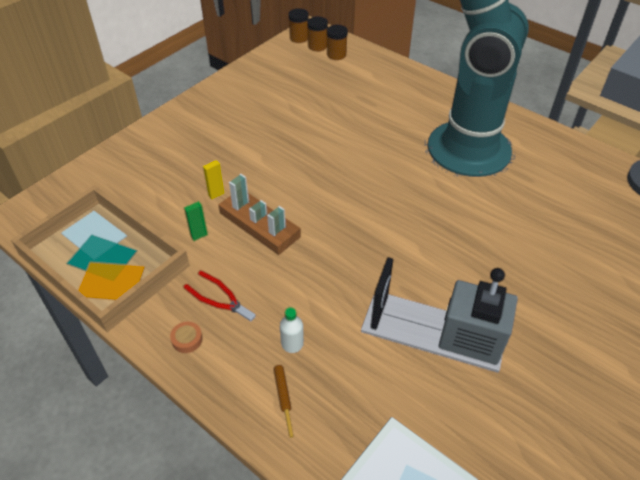

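View pics/top0.png

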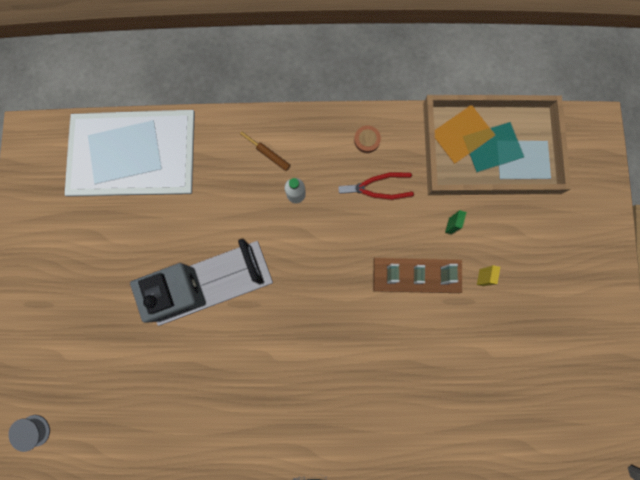

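The tallest-sample candidates are the yellow block at scene (214,180), the green block at (196,220), and the clear glass one in the rack's left slot at (238,192). The rack one fits: it is clear with frosted narrow sides, stands in a slot, and is the tallest of the three. I'll enlarge to confirm and to get the yaws.

```bash
cat > h.py <<'E'
from bench import readout,camera,camera_model,env,find_in,regions_of,mark_of
import cv2,numpy as np
def K(m):
    f=240/np.tan(np.radians(m["fov_y"]/2)); return np.array([[f,0,m["cx"]],[0,f,m["cy"]],[0,0,1.]])
def px2w(n,uv,z):
    m=camera_model(n); T=np.array(m["cam_to_world"]); 
    p=cv2.undistortPoints(np.array(uv,float).reshape(-1,1,2),K(m),np.array(m["dist"])).reshape(-1,2)
    d=np.c_[p,np.ones(len(p))]@T[:3,:3].T; o=T[:3,3]; s=(z-o[2])/d[:,2:]; return o+s*d
def w2px(n,P):
    m=camera_model(n); T=np.linalg.inv(np.array(m["cam_to_world"]))
    r,_=cv2.Rodrigues(T[:3,:3]); return cv2.projectPoints(np.array(P,float).reshape(-1,3),r,T[:3,3],K(m),np.array(m["dist"]))[0].reshape(-1,2)
def crop(n,im,x0,y0,x1,y1,k,name):
    cv2.imwrite(name,cv2.resize(im[y0:y1,x0:x1,::-1],None,fx=k,fy=k,interpolation=cv2.INTER_CUBIC))
E
python3 - <<'E'
from h import *
a=camera("scene");b=camera("top")
A=cv2.resize(a[150:260,170:310],None,fx=4,fy=4,interpolation=cv2.INTER_CUBIC)
cv2.imwrite("pics/c1.png",A[:,:,::-1])
crop("top",b,120,230,280,330,5,"pics/c2.png")
crop("top",b,365,250,505,300,5,"pics/c3.png")
for l,w,z in [("sample_rack",72,.03),("strain_viewer",0,.012)]:
    for d in regions_of(l,"top")[:2]:
        r=d["region"].astype(np.uint8); c,_=cv2.findContours(r,0,2); c=max(c,key=cv2.contourArea).reshape(-1,2)
        P=px2w("top",c,z)[:,:2].astype(np.float32)
        print(l,d["score"],len(c),cv2.minAreaRect(P),[np.round(x,3).tolist() for x in cv2.boxPoints(cv2.minAreaRect(P))])
E
```

```text
sample_rack 0.85 30 ((0.536276638507843, -0.22958487272262573), (0.19286444783210754, 0.07438594102859497), 87.86026000976562) [[0.4959999918937683, -0.32499998807907104], [0.5699999928474426, -0.3269999921321869], [0.5770000219345093, -0.13500000536441803], [0.503000020980835, -0.13199999928474426]]
sample_rack 0.54 20 ((0.487406849861145, 0.3514249622821808), (0.030308891087770462, 0.02890935353934765), 1.4760403633117676) [[0.47200000286102295, 0.36500000953674316], [0.4729999899864197, 0.3370000123977661], [0.503000020980835, 0.3370000123977661], [0.5019999742507935, 0.3659999966621399]]
strain_viewer 0.93 230 ((0.5257647633552551, 0.24590110778808594), (0.11613117158412933, 0.3009059429168701), 19.681535720825195) [[0.41999998688697815, 0.36800000071525574], [0.5220000147819519, 0.08500000089406967], [0.6309999823570251, 0.12399999797344208], [0.5299999713897705, 0.40700000524520874]]
```

View pics/c1.png

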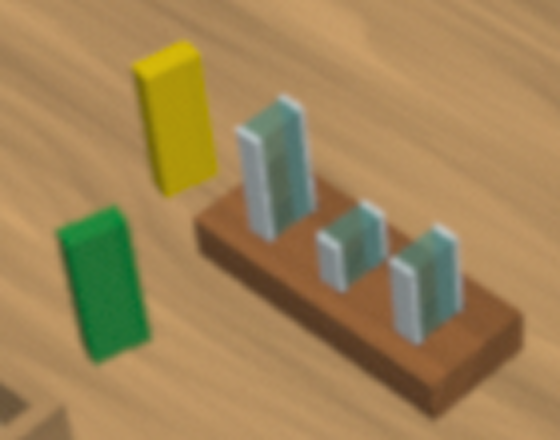

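View pics/c2.png

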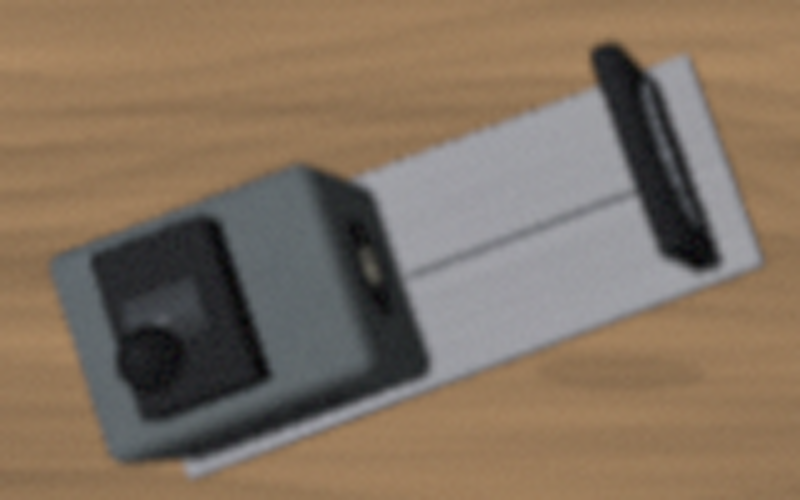

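View pics/c3.png

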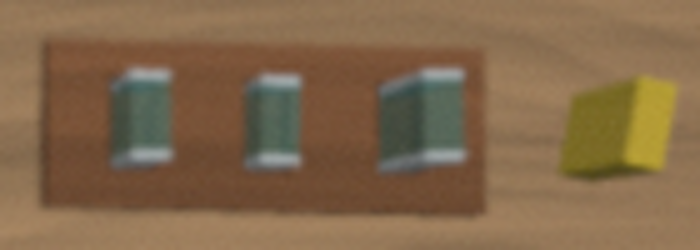

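Run:
```python
from h import *
P=px2w("top",np.array([[690,57],[762,263],[190,472],[410,275],[635,192]])/5.+[120-.4,230-.4],.012)[:,:2]
print(np.round(P,4).tolist())
ang=lambda v:np.degrees(np.arctan2(v[1],v[0]))
print("yaw", ang(P[0]-P[1]), ang(P[2]-P[1])-90, ang(P[3]-P[4])-90, np.linalg.norm(P[0]-P[1]),np.linalg.norm(P[2]-P[1]))
yaw=np.radians(np.mean([ang(P[0]-P[1]), ang(P[2]-P[1])-90,ang(P[2]-P[1])-90, ang(P[3]-P[4])-90]))
R=np.array([[np.cos(yaw),-np.sin(yaw)],[np.sin(yaw),np.cos(yaw)]])
loc=np.array([[.05,-.09],[-.05,-.09],[-.05,.18]])
o=(P[:3]-loc@R.T); print(np.degrees(yaw),np.round(o,4).tolist(),o.mean(0))
o=o.mean(0)
print("tip off",o+R@[-.024,.125],"pivot",o+R@[0,.125],"on",o+R@[.024,.125])
# tall sample top at z=.105 corners
c3=np.array([[420,75],[463,75],[467,160],[422,160]])/5.+[365-.4,250-.4]
print("tall top",np.round(px2w("top",c3,.105),4).tolist())
# rack top corners
c=np.array([[42,40],[485,48],[486,213],[42,205]])/5.+[365-.4,250-.4]
Q=px2w("top",c,.03)[:,:2]; print("rack",np.round(Q,4).tolist(),Q.mean(0),ang(Q[0]-Q[1])-90,ang(Q[3]-Q[2])-90,ang(Q[1]-Q[2]),ang(Q[0]-Q[3]))
# ball
print("ball top",px2w("top",np.array([[150,358]])/5.+[119.6,229.6],.191))
im=camera("scene"); crop("s",im,350,250,530,370,4,"pics/c4.png")
```

```text
[[0.6165, 0.118], [0.5253, 0.0861], [0.4356, 0.3377], [0.5213, 0.2413], [0.5569, 0.142]]
yaw 19.29672121328455 19.613993169308443 19.76050386956949 0.09663515151324735 0.267123572835316
19.571302855367733 [[0.5392, 0.1861], [0.5422, 0.1877], [0.543, 0.1849]] [0.54148254 0.1862125 ]
tip off [0.47699667 0.29595115] pivot [0.49961008 0.30399066] on [0.52222349 0.31203018]
tall top [[0.551, -0.279, 0.105], [0.5507, -0.2966, 0.105], [0.5164, -0.2966, 0.105], [0.5167, -0.2783, 0.105]]
rack [[0.5748, -0.1338], [0.5687, -0.3265], [0.4974, -0.3235], [0.5038, -0.132]] [ 0.53619251 -0.22896029] -1.8179605274573447 -1.9059904220683137 -2.3541465564721356 -1.449262108916167
ball top [[0.4814316  0.29877348 0.191     ]]
```

View pics/c4.png

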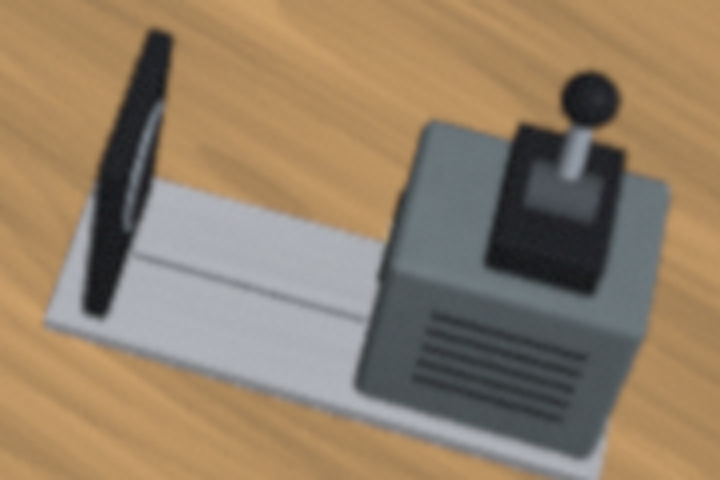

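Crop c1 confirms the tallest sample: the clear one at crop (275,165), which is the one in the rack's left slot. The viewer is at (0.5415,0.186) with yaw 19.6°. The ball is at about (0.482,0.298), and the rack sample at about (0.534,-0.289) with yaw −1.8°. I'm moving towards the switch with the fingers shut.

Call:
{"name": "move_arm", "arguments": {"grip": [0,0,0,0,0,0,0,0], "slide": [[0.028,0.03,0.004],[0.028,0.03,0.004],[0.028,0.03,0.004],[0.028,0.03,0.004],[0.028,0.03,0.004],[0.028,0.03,0.004],[0.028,0.03,0.004],[0.028,0.03,0.004]], "yaw": [0.1,0.1,0.1,0.1,0.1,0.1,0.1,0.1]}}

```text
clock: 2.02
tool_pos: [0.394, -0.3856, 0.2465]
ee_rot: [[0.887, -0.461, -0.002], [-0.461, -0.887, -0.009], [0.002, 0.009, -1.0]]
ft_force: [1.4, -0.3, 0.1]
width: 0.0405
```

Call:
{"name": "move_arm", "arguments": {"grip": [0,0,0,0,0,0,0,0], "slide": [[0.008,0.038,0],[0.008,0.038,0],[0.008,0.038,0],[0.008,0.038,0],[0.008,0.038,0],[0.008,0.038,0],[0.008,0.038,0],[0.008,0.038,0]], "yaw": [0.1,0.1,0.1,0.1,0.1,0.1,0.1,0.1]}}

```text
clock: 2.68
tool_pos: [0.4645, -0.0675, 0.25]
ee_rot: [[0.934, 0.356, 0.015], [0.356, -0.934, -0.009], [0.011, 0.013, -1.0]]
ft_force: [0.6, -0.7, -0.1]
width: 0.0003
```

Call:
{"name": "move_arm", "arguments": {"grip": [0,0,0,0,0,0,0,0], "slide": [[-0.004,0.035,0],[-0.004,0.035,0],[-0.004,0.035,0],[-0.004,0.035,0],[-0.004,0.035,0],[-0.004,0.035,0],[-0.004,0.035,0],[0,0,0]], "yaw": [0,0,0,0,0,0,0,0]}}

```text
clock: 3.35
tool_pos: [0.4342, 0.1974, 0.2536]
ee_rot: [[0.929, 0.369, 0.025], [0.369, -0.929, -0.005], [0.021, 0.014, -1.0]]
ft_force: [-0.0, 0.5, 0.5]
width: 0.0004
```

Call:
{"name": "move_arm", "arguments": {"grip": [0,0,0,0,0,0,0], "slide": [[-0.003,0.027,0],[-0.003,0.027,0],[-0.003,0.027,0],[0,0,-0.025],[0,0,-0.025],[0,0,-0.025],[0,0,0]], "yaw": [-0.035,0,0,0,0,0,0]}}

```text
clock: 3.93
tool_pos: [0.4258, 0.284, 0.1788]
ee_rot: [[0.941, 0.338, 0.031], [0.338, -0.941, -0.004], [0.028, 0.014, -0.999]]
ft_force: [-0.6, -0.3, 0.1]
width: 0.0005
```

Run:
```python
from h import *
a=camera("scene");b=camera("top")
A=cv2.resize(a[230:370,400:540],None,fx=4,fy=4,interpolation=cv2.INTER_CUBIC);B=cv2.resize(b[230:340,120:280],None,fx=4,fy=4)
cv2.imwrite("pics/d1.png",A[:,:,::-1]);cv2.imwrite("pics/d2.png",B[:,:,::-1])
s=readout.read_state();print(s["tool_pos"],s["ee_rot"],s["ft_force"],s["joint_positions"])
```

```text
[0.42768226 0.28581489 0.18258566] [[ 9.40720869e-01  3.37220626e-01  3.64210861e-02]
 [ 3.37458416e-01 -9.41340349e-01 -4.06176728e-04]
 [ 3.41476667e-02  1.26727010e-02 -9.99336450e-01]] [-0.40296217  0.56996679  0.32106554] [ -0.84780493  21.82536144 -45.18353661 111.50133515  21.12053497
  53.11201255 -36.80582794]
```

View pics/d1.png

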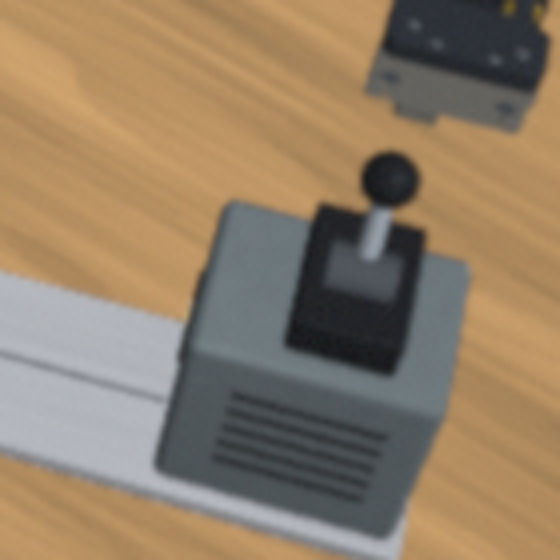

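View pics/d2.png

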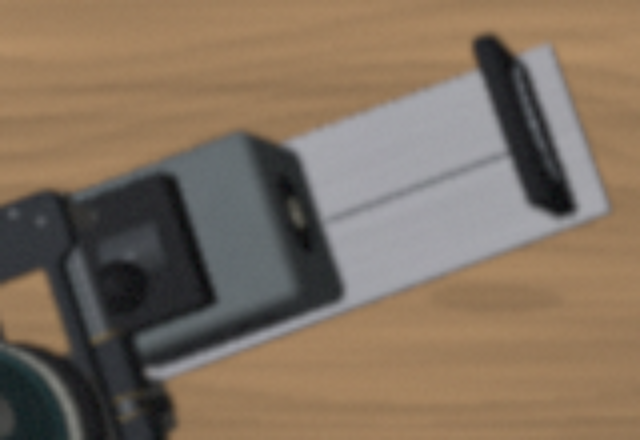

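Run:
```python
from h import *
s=readout.read_state();R=s["ee_rot"];p=s["tool_pos"]
P=[p,p-.088*R[:,2],p+.018*R[:,0],p-.018*R[:,0]]
print(P[2]);print(w2px("scene",P),w2px("top",P))
a=camera("scene"); cv2.imwrite("pics/e1.png",a[:,:,::-1])
a=camera("top"); cv2.imwrite("pics/e2.png",a[:,:,::-1])
s=readout.read_state();print(s["tool_pos"],s["ee_rot"][2],s["clock"])
```

```text
[0.44461524 0.29188914 0.18320032]
[[504.33368001 257.14237069]
 [517.15977035 222.69277833]
 [502.87353108 264.27062846]
 [505.76160897 250.16356861]] [[157.10145402 330.22550473]
 [141.39323609 333.79753628]
 [154.02127488 321.07762871]
 [160.20350455 339.39757446]]
[0.4287183  0.28635169 0.18404371] [ 0.03753002  0.01242199 -0.99921829] 4.1333
```

View pics/e1.png

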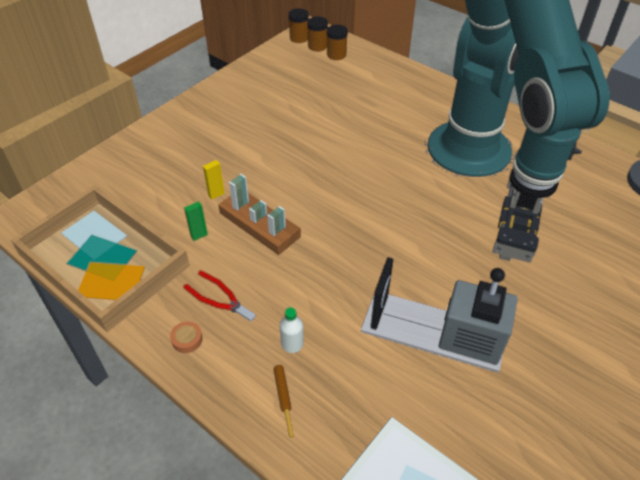

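View pics/e2.png

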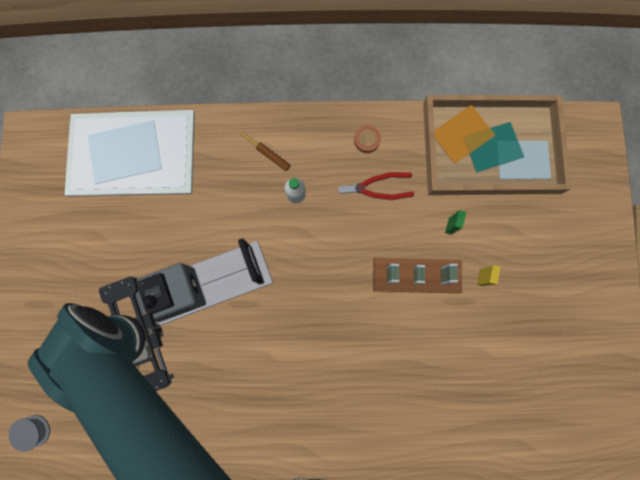

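Call:
{"name": "move_arm", "arguments": {"grip": [0,0,0,0,0,0,0], "slide": [[0.002,-0.007,-0.007],[0.0085,0.003,0],[0.0085,0.003,0],[0.0085,0.003,0],[0.0085,0.003,0],[0.0085,0.003,0],[0,0,0]], "yaw": [0,0,0,0,0,0,0]}}

```text
clock: 4.72
tool_pos: [0.4813, 0.2949, 0.1819]
ee_rot: [[0.942, 0.332, 0.047], [0.333, -0.943, 0.003], [0.046, 0.013, -0.999]]
ft_force: [-0.6, -0.6, -0.2]
width: 0.0003
```

```bash
cat >> h.py <<'E'
O=np.array([.5415,.1862]);Y=np.radians(19.57);RV=np.array([[np.cos(Y),-np.sin(Y)],[np.sin(Y),np.cos(Y)]])
def st():
    s=readout.read_state();R=s["ee_rot"]
    print("t",round(s["clock"],2),"tcp",np.round(s["tool_pos"],4),"yaw",round(np.degrees(np.arctan2(R[1,0],R[0,0])),2),"zaxis",np.round(R[:,2],3),"F",np.round(s["ft_force"],1),"w",round(s["width"],4),"viewer",np.round(RV.T@(s["tool_pos"][:2]-O),4))
    return s
E
python3 -c "
from h import *
st();a=camera('scene');crop('',a,400,230,540,370,4,'pics/f1.png');st()"
```

```text
t 4.72 tcp [0.4813 0.2949 0.1819] yaw 19.45 zaxis [ 0.047  0.003 -0.999] F [-0.6 -0.6 -0.2] w 0.0003 viewer [-0.0203  0.1226]
t 4.77 tcp [0.4806 0.2947 0.1817] yaw 19.47 zaxis [ 0.047  0.003 -0.999] F [0.1 0.3 0. ] w 0.0003 viewer [-0.021   0.1227]
```

View pics/f1.png

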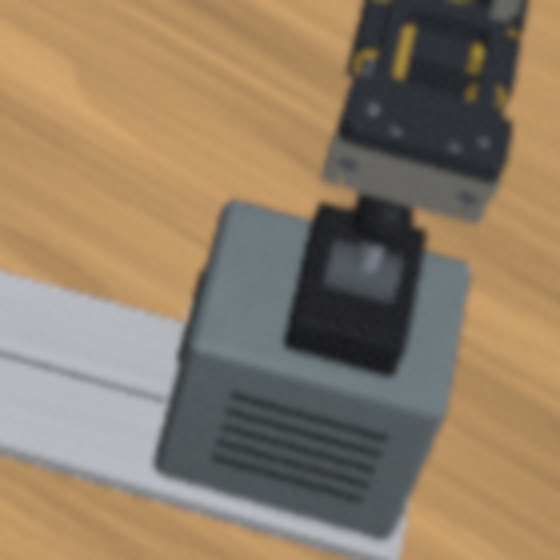

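Call:
{"name": "move_arm", "arguments": {"grip": [0,0,0,0,0], "slide": [[0.0055,0.002,-0.002],[0.0055,0.002,0],[0.0055,0.002,0],[0,0,0],[0,0,0]], "yaw": [0,0,0,0,0]}}

```text
clock: 5.18
tool_pos: [0.4977, 0.3013, 0.1783]
ee_rot: [[0.942, 0.334, 0.045], [0.334, -0.942, 0.001], [0.042, 0.014, -0.999]]
ft_force: [-0.1, -0.4, 1.1]
width: 0.0003
```

```bash
python3 -c "
from h import *
st();a=camera('scene');crop('',a,400,230,540,370,4,'pics/f2.png');b=camera('top');crop('',b,120,230,280,340,4,'pics/f3.png')
st()"
```

```text
t 5.18 tcp [0.4977 0.3013 0.1783] yaw 19.55 zaxis [ 0.045  0.001 -0.999] F [-0.1 -0.4  1.1] w 0.0003 viewer [-0.0028  0.1232]
t 5.28 tcp [0.4975 0.3012 0.1784] yaw 19.54 zaxis [ 0.045  0.001 -0.999] F [-0.7  1.4 -0.3] w 0.0005 viewer [-0.0029  0.1231]
```

View pics/f2.png

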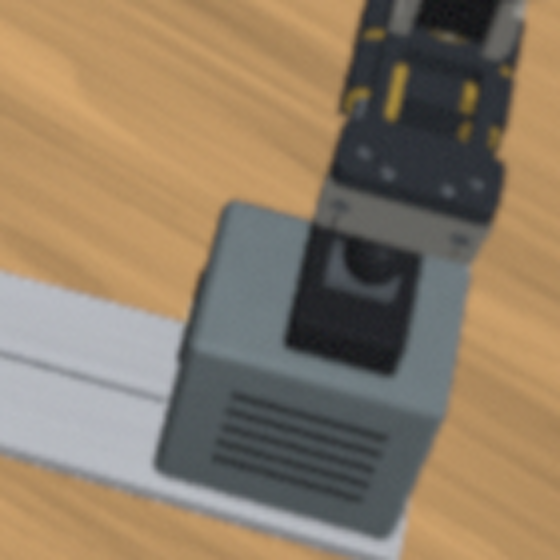

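View pics/f3.png

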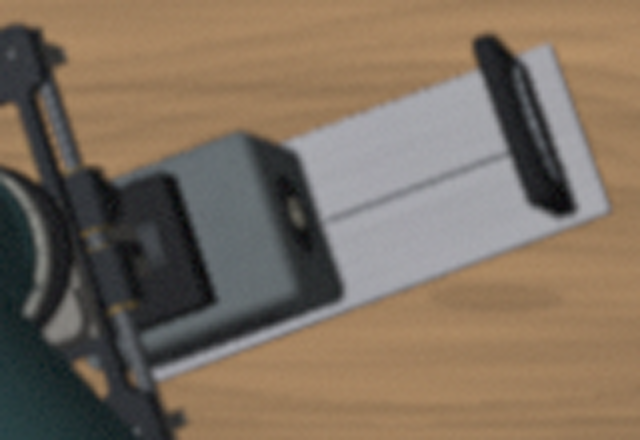

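```bash
python3 -c "
from h import *
for a in [0,.15,.6,.7,.8,.9,1.,1.1]:
    l=a-.5; q=O+RV@[.05*np.sin(l),.125]; print(a, w2px('scene',[[*q,.147+.05*np.cos(l)]]), .05*np.sin(l))
"
```

```text
0 [[496.93139084 273.84776365]] -0.02397127693021015
0.15 [[496.68216594 275.67154882]] -0.01714489037277257
0.6 [[494.91882492 284.34263981]] 0.004991670832341407
0.7 [[494.3420665  286.80212433]] 0.009933466539753058
0.8 [[493.70941091 289.40290029]] 0.014776010333066981
0.9 [[493.02764012 292.11642553]] 0.01947091711543253
1.0 [[492.30423428 294.91243618]] 0.02397127693021015
1.1 [[491.54726903 297.75938486]] 0.028232123669751776
```

Call:
{"name": "move_arm", "arguments": {"grip": [0,0,0,0], "slide": [[0.005,0.002,0],[0,0,0],[0,0,0],[0,0,0]], "yaw": [0,0,0,0]}}

```text
clock: 5.62
tool_pos: [0.4984, 0.3019, 0.1782]
ee_rot: [[0.941, 0.335, 0.037], [0.335, -0.942, -0.004], [0.034, 0.016, -0.999]]
ft_force: [0.1, 0.0, -0.4]
width: 0.0003
```

Call:
{"name": "move_arm", "arguments": {"grip": [0,0,0,0,0,0,0], "slide": [[-0.015,-0.005,0],[-0.015,-0.005,0],[-0.01,-0.005,0.02],[0,0,0.025],[0,-0.01,0.025],[0,-0.025,0],[0,-0.025,0]], "yaw": [0,0,0,0,0,0,0]}}

```text
clock: 6.2
tool_pos: [0.458, 0.2306, 0.2515]
ee_rot: [[0.938, 0.343, 0.042], [0.343, -0.939, 0.002], [0.041, 0.012, -0.999]]
ft_force: [0.3, 0.2, -1.4]
width: 0.0006
```

Call:
{"name": "move_arm", "arguments": {"grip": [0.0919,0.0919,0.0919,0.0919,0.0919,0.0919,0.0919,0.0919], "slide": [[0.005,-0.033,0],[0.005,-0.033,0],[0.005,-0.033,0],[0.005,-0.033,0],[0.005,-0.033,0],[0.005,-0.033,0],[0.005,-0.03,0],[0,0,0]], "yaw": [-0.03,-0.05,-0.06,-0.06,-0.06,-0.06,-0.05,0]}}

```text
clock: 6.87
tool_pos: [0.4973, -0.0126, 0.2569]
ee_rot: [[0.997, -0.041, 0.058], [-0.04, -0.999, -0.02], [0.059, 0.018, -0.998]]
ft_force: [-0.1, -0.2, -1.0]
width: 0.0515
```

```bash
python3 -c "
from h import *
st();a=camera('scene');crop('',a,400,230,540,370,4,'pics/g2.png')
st()"
```

```text
t 6.87 tcp [ 0.4973 -0.0126  0.2569] yaw -2.31 zaxis [ 0.058 -0.02  -0.998] F [-0.1 -0.2 -1. ] w 0.0515 viewer [-0.1082 -0.1725]
t 6.92 tcp [ 0.4971 -0.0097  0.2571] yaw -2.09 zaxis [ 0.059 -0.018 -0.998] F [-0.3  0.1 -0.4] w 0.0554 viewer [-0.1075 -0.1697]
```

View pics/g2.png

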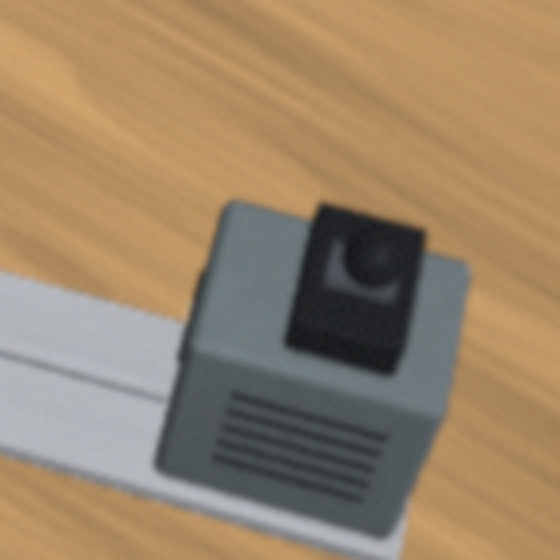

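Call:
{"name": "move_arm", "arguments": {"grip": [0.0919,0.0919,0.0919,0.0919,0.0919,0.0919,0.0919,0.0919], "slide": [[0,0,0],[0,0,0],[0,0,0],[0.004,-0.015,0],[0.004,-0.015,0],[0.004,-0.015,0],[0.004,-0.015,0],[0.004,-0.015,0]], "yaw": [0,0,0,0,0,0,0,0]}}

```text
clock: 7.58
tool_pos: [0.5182, -0.0732, 0.2587]
ee_rot: [[0.998, -0.011, 0.063], [-0.01, -1.0, -0.014], [0.063, 0.014, -0.998]]
ft_force: [0.3, -0.6, 0.2]
width: 0.0918
```

Call:
{"name": "move_arm", "arguments": {"grip": [0.0919,0.0919,0.0919,0.0919,0.0919,0.0919,0.0919,0.0919], "slide": [[0.002,-0.02,0],[0.002,-0.02,0],[0.002,-0.02,0],[0.002,-0.02,0],[0.002,-0.02,0],[0.002,-0.02,0],[0,0,0],[0,0,0]], "yaw": [0,0,0,0,0,0,0,0]}}

```text
clock: 8.25
tool_pos: [0.534, -0.189, 0.259]
ee_rot: [[0.998, 0.009, 0.066], [0.009, -1.0, -0.011], [0.066, 0.012, -0.998]]
ft_force: [-1.2, 1.3, 0.4]
width: 0.0917
```

Call:
{"name": "move_arm", "arguments": {"grip": [0.0919,0.0919,0.0919,0.0919], "slide": [[0,0,0],[0,0,0],[0,0,0],[0,0,0]], "yaw": [0,0,0,0]}}

```text
clock: 8.58
tool_pos: [0.5347, -0.1831, 0.2591]
ee_rot: [[0.998, 0.017, 0.066], [0.017, -1.0, -0.009], [0.066, 0.01, -0.998]]
ft_force: [0.2, -0.6, 0.5]
width: 0.0916
```

```bash
python3 -c "
from h import *
s=st();print(s['joint_positions'])"
```

```text
t 8.58 tcp [ 0.5347 -0.1831  0.2591] yaw 1.0 zaxis [ 0.066 -0.009 -0.998] F [ 0.2 -0.6  0.5] w 0.0916 viewer [-0.1301 -0.3457]
[ 41.79255141  17.23763602 -31.39288018 102.5039146   10.04979085
  59.16977645   7.9348885 ]
```

Call:
{"name": "move_arm", "arguments": {"grip": [0.0919,0.0919,0.0919,0.0919], "slide": [[0,-0.04,0],[0,-0.04,0],[0,0,0],[0,0,0]], "yaw": [0,0,0,0]}}

```text
clock: 8.92
tool_pos: [0.5361, -0.26, 0.2604]
ee_rot: [[0.997, 0.027, 0.069], [0.028, -1.0, -0.008], [0.068, 0.01, -0.998]]
ft_force: [0.2, 0.8, 1.0]
width: 0.0917
```

```bash
python3 -c "
from h import *
s=st();print(s['joint_positions'])"
```

```text
t 8.92 tcp [ 0.5361 -0.26    0.2604] yaw 1.6 zaxis [ 0.069 -0.008 -0.998] F [0.2 0.8 1. ] w 0.0917 viewer [-0.1545 -0.4186]
[ 46.66646263  20.09494022 -29.4509271   98.41173479  10.25012622
  60.38201923  15.84167644]
```

Call:
{"name": "move_arm", "arguments": {"grip": [0.0919,0.0919,0.0919,0.0919,0.0919], "slide": [[0,0,-0.04],[0,0,-0.04],[0,0,0],[0,0,0],[0,0,0]], "yaw": [0,0,0,0,0]}}

```text
clock: 9.33
tool_pos: [0.5384, -0.257, 0.1823]
ee_rot: [[0.997, 0.03, 0.074], [0.031, -0.999, -0.01], [0.074, 0.012, -0.997]]
ft_force: [0.3, -0.5, 0.3]
width: 0.092
```

Call:
{"name": "move_arm", "arguments": {"grip": [0.0919,0.0919,0.0919,0.0919,0.0919], "slide": [[0,0,0.04],[0,0,0.04],[0,0,0],[0,0,0],[0,0,0]], "yaw": [0,0,0,0,0]}}

```text
clock: 9.75
tool_pos: [0.5419, -0.2539, 0.2755]
ee_rot: [[0.996, 0.035, 0.084], [0.036, -0.999, -0.014], [0.084, 0.017, -0.996]]
ft_force: [0.1, -0.1, 0.3]
width: 0.092
```

Call:
{"name": "move_arm", "arguments": {"grip": [0.0919,0.0919,0.0919,0.0919,0.0919], "slide": [[-0.04,0,0],[-0.04,0,0],[0,0,0],[0,0,0],[0,0,0]], "yaw": [0,0,0,0,0]}}

```text
clock: 10.17
tool_pos: [0.4598, -0.2517, 0.2752]
ee_rot: [[0.996, 0.038, 0.085], [0.039, -0.999, -0.013], [0.084, 0.016, -0.996]]
ft_force: [0.3, 0.6, -0.0]
width: 0.0916
```

Call:
{"name": "move_arm", "arguments": {"grip": [0.0919,0.0919,0.0919,0.0919,0.0919], "slide": [[0.04,0,0],[0.04,0,0],[0,0,0],[0,0,0],[0,0,0]], "yaw": [0,0,0,0,0]}}

```text
clock: 10.58
tool_pos: [0.5451, -0.2506, 0.2731]
ee_rot: [[0.996, 0.038, 0.083], [0.039, -0.999, -0.011], [0.083, 0.014, -0.996]]
ft_force: [0.1, 0.6, -0.9]
width: 0.0919
```

Call:
{"name": "move_arm", "arguments": {"grip": [0.0919,0.0919,0.0919,0.0919,0.0919], "slide": [[0,0,0],[0,0,0],[0,0,0],[0,0,0],[0,0,0]], "yaw": [0.12,0.12,0.12,0,0]}}

```text
clock: 11.0
tool_pos: [0.5439, -0.2495, 0.2725]
ee_rot: [[0.913, 0.399, 0.079], [0.399, -0.917, 0.02], [0.081, 0.013, -0.997]]
ft_force: [-0.2, 0.0, 0.2]
width: 0.0916
```

Call:
{"name": "move_arm", "arguments": {"grip": [0.0919,0.0919,0.0919,0.0919,0.0919], "slide": [[0,0,0],[0,0,0],[0,0,0],[0,0,0],[0,0,0]], "yaw": [-0.12,-0.12,-0.12,0,0]}}

```text
clock: 11.42
tool_pos: [0.542, -0.2504, 0.2731]
ee_rot: [[0.996, 0.026, 0.081], [0.027, -1.0, -0.012], [0.081, 0.014, -0.997]]
ft_force: [-0.3, -0.1, -0.2]
width: 0.0917
```

Call:
{"name": "move_arm", "arguments": {"grip": [0.0919,0.0919,0.0919,0.0919,0.0919,0.0919], "slide": [[0,0,-0.006],[0,0,-0.006],[0,0,-0.006],[0,0,-0.006],[0,0,-0.006],[0,0,-0.006]], "yaw": [0,0,0,0,0,0]}}

```text
clock: 11.92
tool_pos: [0.5419, -0.2507, 0.2344]
ee_rot: [[0.996, 0.03, 0.083], [0.031, -0.999, -0.012], [0.082, 0.015, -0.997]]
ft_force: [-0.6, 0.0, 0.4]
width: 0.0924
```

Call:
{"name": "move_arm", "arguments": {"grip": [0.0919,0.0919,0.0919,0.0919,0.0919,0.0919,0.0919,0.0919], "slide": [[0,0,0],[0,0,0],[0,0,0],[0,0,0],[0,0,0],[0,0,0],[0,0,0],[0,0,0]], "yaw": [-0.12,-0.12,-0.12,-0.12,-0.12,-0.12,-0.12,-0.12]}}

```text
clock: 12.58
tool_pos: [0.5385, -0.2513, 0.2257]
ee_rot: [[0.567, -0.823, 0.031], [-0.821, -0.568, -0.068], [0.073, 0.013, -0.997]]
ft_force: [0.5, 0.0, 0.5]
width: 0.092
```

Call:
{"name": "move_arm", "arguments": {"grip": [0.0919,0.0919,0.0919,0.0919,0.0919,0.0919,0.0919,0.0919], "slide": [[0,0,0.0417],[0,0,0.0417],[0,0,0],[0,0,-0.0417],[0,0,-0.0417],[0,0,0],[0,0,0],[0,0,0]], "yaw": [-0.12,-0.12,-0.12,-0.12,-0.12,-0.12,-0.12,-0.12]}}

```text
clock: 13.25
tool_pos: [0.538, -0.2506, 0.2218]
ee_rot: [[-0.381, -0.924, -0.039], [-0.922, 0.383, -0.063], [0.073, 0.012, -0.997]]
ft_force: [0.1, 0.8, 0.0]
width: 0.0921
```

```bash
python3 -c "
from h import *
s=st();print(s['joint_positions'])"
```

```text
t 13.25 tcp [ 0.538  -0.2506  0.2218] yaw -112.46 zaxis [-0.039 -0.063 -0.997] F [0.1 0.8 0. ] w 0.0921 viewer [-0.1496 -0.4104]
[ 25.43293375  21.71654689  -7.66739357  98.8412748    7.94469866
  60.85498636 -98.15654407]
```

Call:
{"name": "move_arm", "arguments": {"grip": [0.0919,0.0919,0.0919,0.0919,0.0919,0.0919,0.0919,0.0919], "slide": [[0,0,0],[0,0,0],[0,0,0],[0,0,0],[0,0,0],[0,0,0],[0,0,0],[0,0,0]], "yaw": [-0.12,-0.12,-0.12,-0.12,-0.12,-0.12,0,0]}}

```text
clock: 13.92
tool_pos: [0.5365, -0.2497, 0.2142]
ee_rot: [[-0.907, -0.414, -0.079], [-0.414, 0.91, -0.015], [0.078, 0.019, -0.997]]
ft_force: [0.0, 0.4, 0.7]
width: 0.0917
```

Call:
{"name": "move_arm", "arguments": {"grip": [0.0919,0.0919,0.0919,0.0919,0.0919,0.0919,0.0919,0.0919], "slide": [[0,0,0.0417],[0,0,0.0417],[0,0,0],[0,0,-0.0417],[0,0,-0.0417],[0,0,0],[0,0,0.0417],[0,0,0.0417]], "yaw": [0,0,0,0,0,0,0,0]}}

```text
clock: 14.58
tool_pos: [0.5318, -0.2471, 0.2921]
ee_rot: [[-0.894, -0.438, -0.094], [-0.439, 0.898, -0.011], [0.089, 0.031, -0.996]]
ft_force: [0.4, -0.2, 2.0]
width: 0.0917
```

```bash
python3 -c "
from h import *
s=st();print(s['joint_positions'])"
```

```text
t 14.58 tcp [ 0.5318 -0.2471  0.2921] yaw -153.84 zaxis [-0.094 -0.011 -0.996] F [ 0.4 -0.2  2. ] w 0.0917 viewer [-0.1543 -0.405 ]
[ 2.02419485e+01  1.94959011e+01  1.58083741e-02  9.24117413e+01
  2.58323891e+00  7.29301437e+01 -1.34520742e+02]
```

Call:
{"name": "move_arm", "arguments": {"grip": [0.0919,0.0919,0.0919,0.0919,0.0919,0.0919,0.0919,0.0919], "slide": [[0.002,0.025,0],[0.002,0.025,0],[0.002,0.025,0],[0.002,0.025,0],[0.002,0.025,0],[0.002,0.025,0],[0.002,0.025,0],[0.002,0.025,0]], "yaw": [0.1,0.1,0.1,0.1,0.1,0.1,0.1,0.1]}}

```text
clock: 15.25
tool_pos: [0.5521, -0.0495, 0.3146]
ee_rot: [[-0.272, -0.962, -0.027], [-0.959, 0.273, -0.077], [0.081, 0.005, -0.997]]
ft_force: [-0.1, -0.2, -0.3]
width: 0.0912
```

Call:
{"name": "move_arm", "arguments": {"grip": [0.06,0.06,0.06,0.06,0.06,0.06,0.06,0.06], "slide": [[0.002,0.025,0],[0.002,0.025,0],[0.002,0.025,0],[0.002,0.025,0],[0.002,0.025,0],[0.002,0.025,0],[0,0,0],[0,0,0]], "yaw": [0.1,0.1,0.1,0.1,0.1,0.1,0,0]}}

```text
clock: 15.92
tool_pos: [0.5647, 0.1154, 0.3284]
ee_rot: [[0.374, -0.927, 0.038], [-0.924, -0.376, -0.075], [0.084, -0.007, -0.996]]
ft_force: [1.2, -1.0, 0.0]
width: 0.0598
```

```bash
python3 -c "
from h import *
s=st();print(s['joint_positions'],s['ee_rot'][2])"
```

```text
t 15.92 tcp [0.5647 0.1154 0.3284] yaw -67.97 zaxis [ 0.038 -0.075 -0.996] F [ 1.2 -1.   0. ] w 0.0598 viewer [-0.0019 -0.0745]
[  1.44821221  15.54706281 -23.40299453  94.29897097  11.54391572
  71.2396253  -92.82462581] [ 0.08400112 -0.00727409 -0.99643911]
```

Call:
{"name": "move_arm", "arguments": {"grip": [0.06,0.06,0.06,0.06,0.06,0.06,0.06,0.06], "slide": [[-0.0025,0.007,-0.018],[0,0,-0.018],[0,0,-0.018],[0,0,-0.018],[0,0,-0.018],[0,0,-0.018],[0,0,-0.018],[0,0,0]], "yaw": [-0.04,0,0,0,0,0,0,0]}}

```text
clock: 16.58
tool_pos: [0.566, 0.1141, 0.2072]
ee_rot: [[0.325, -0.944, 0.047], [-0.941, -0.328, -0.082], [0.093, -0.017, -0.996]]
ft_force: [-0.8, -0.5, -1.3]
width: 0.0603
```

```bash
python3 -c "
from h import *
s=st();print(s['joint_positions'],s['ee_rot'][2])"
```

```text
t 16.58 tcp [0.566  0.1141 0.2072] yaw -70.94 zaxis [ 0.047 -0.082 -0.996] F [-0.8 -0.5 -1.3] w 0.0603 viewer [-0.0011 -0.0761]
[  -0.32294968   21.44111635  -21.82775002  102.89876724   15.72472601
   57.21167511 -100.17356655] [ 0.09293229 -0.01734964 -0.99552126]
```

Call:
{"name": "move_arm", "arguments": {"grip": [0.06,0.06,0.06,0.06,0.06,0.06,0.06,0.06], "slide": [[-0.0015,0.0045,-0.012],[-0.0015,0.0045,-0.015],[0,0,-0.015],[0,0,-0.015],[0,0,-0.015],[0,0,-0.015],[0,0,-0.015],[0,0,0]], "yaw": [0.01,0,0,0,0,0,0,0]}}

```text
clock: 17.25
tool_pos: [0.5687, 0.121, 0.1086]
ee_rot: [[0.33, -0.942, 0.061], [-0.939, -0.335, -0.082], [0.098, -0.03, -0.995]]
ft_force: [-0.1, -0.9, -0.2]
width: 0.06
```

```bash
python3 -c "
from h import *
s=st();a=camera('scene');crop('',a,340,150,540,350,3,'pics/h1.png')"
```

```text
t 17.25 tcp [0.5687 0.121  0.1086] yaw -70.61 zaxis [ 0.061 -0.082 -0.995] F [-0.1 -0.9 -0.2] w 0.06 viewer [ 0.0038 -0.0706]
```

View pics/h1.png

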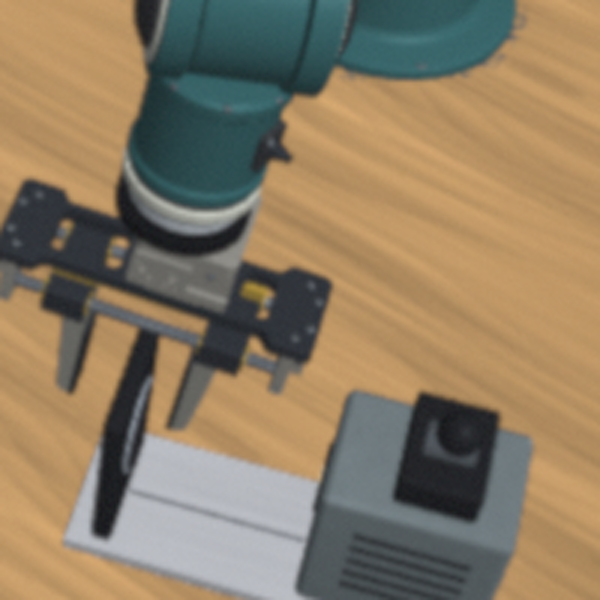

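The image shows the open fingers straddling the analyser plate at crop (135,350). I'll squeeze this fixed plate gently to straighten the tilt that has crept into the tool.

Call:
{"name": "move_arm", "arguments": {"grip": [0,0,0,0,0,0,0,0], "slide": [[0,0,0],[0,0,0],[0,0,0],[0,0,0],[0,0,0],[0,0,0],[0,0,0],[0,0,0]], "yaw": [0,0,0,0,0,0,0,0], "grip_force": 20}}

```text
clock: 17.97
tool_pos: [0.5723, 0.1253, 0.1157]
ee_rot: [[0.331, -0.941, 0.071], [-0.939, -0.336, -0.076], [0.095, -0.042, -0.995]]
ft_force: [2.6, -3.6, -0.3]
width: 0.0149
```

```bash
python3 -c "
from h import *
s=st();print(s['ee_rot'][2],s['moment'])"
```

```text
t 17.97 tcp [0.5723 0.1253 0.1157] yaw -70.58 zaxis [ 0.071 -0.076 -0.995] F [ 2.6 -3.6 -0.3] w 0.0149 viewer [ 0.0086 -0.0677]
[ 0.09507081 -0.04183276 -0.99459115] [-0.76501732 -0.36024462  0.03988401]
```

Call:
{"name": "move_arm", "arguments": {"grip": [0,0,0,0,0,0], "slide": [[0,0,-0.001],[0,0,-0.001],[0,0,-0.001],[0,0,-0.001],[0,0,-0.001],[0,0,-0.001]], "yaw": [0,0,0,0,0,0], "grip_force": 45}}

```text
clock: 18.47
tool_pos: [0.5723, 0.1253, 0.1157]
ee_rot: [[0.329, -0.942, 0.072], [-0.939, -0.334, -0.078], [0.097, -0.042, -0.994]]
ft_force: [-2.6, -2.2, 6.1]
width: 0.0148
```

```bash
python3 -c "
from h import *
s=st();print(s['ee_rot'][2],s['moment'])"
```

```text
t 18.47 tcp [0.5723 0.1253 0.1157] yaw -70.72 zaxis [ 0.072 -0.078 -0.994] F [-2.6 -2.2  6.1] w 0.0148 viewer [ 0.0086 -0.0677]
[ 0.09707285 -0.04226076 -0.99437965] [0.33586739 0.84952559 0.00824239]
```

Call:
{"name": "move_arm", "arguments": {"grip": [0,0,0], "slide": [[0.001,-0.003,0],[0.001,-0.003,0],[0.001,-0.003,0]], "yaw": [0,0,0], "grip_force": 20}}

```text
clock: 18.72
tool_pos: [0.5723, 0.1254, 0.1157]
ee_rot: [[0.334, -0.94, 0.07], [-0.939, -0.338, -0.066], [0.086, -0.044, -0.995]]
ft_force: [-2.6, 5.7, 0.3]
width: 0.0148
```

```bash
python3 -c "
from h import *
s=st();print(s['ee_rot'][2],s['moment'])"
```

```text
t 18.72 tcp [0.5723 0.1254 0.1157] yaw -70.42 zaxis [ 0.07  -0.066 -0.995] F [-2.6  5.7  0.3] w 0.0148 viewer [ 0.0086 -0.0676]
[ 0.08552863 -0.04353586 -0.99538409] [1.52903738 0.75370617 0.10265224]
```

Call:
{"name": "move_arm", "arguments": {"grip": [0,0,0,0,0,0], "slide": [[0.0025,-0.007,0],[0.0025,-0.007,0],[0.0025,-0.007,0],[0.0025,-0.007,0],[0.0025,-0.007,0],[0.0025,-0.007,0]], "yaw": [0,0,0,0,0,0]}}

```text
clock: 19.22
tool_pos: [0.5723, 0.1258, 0.1153]
ee_rot: [[0.36, -0.932, 0.055], [-0.933, -0.361, -0.015], [0.033, -0.046, -0.998]]
ft_force: [-4.9, 13.6, -0.9]
width: 0.0141
```

```bash
python3 -c "
from h import *
s=st();print(s['ee_rot'][2],s['moment'])"
```

```text
t 19.22 tcp [0.5723 0.1258 0.1153] yaw -68.91 zaxis [ 0.055 -0.015 -0.998] F [-4.9 13.6 -0.9] w 0.0141 viewer [ 0.0088 -0.0672]
[ 0.03349634 -0.04562502 -0.99839689] [ 3.17309971  1.44231597 -0.06631326]
```

Call:
{"name": "move_arm", "arguments": {"grip": [0,0,0,0], "slide": [[0.009,-0.0045,0],[0.009,-0.0045,0],[0.009,-0.0045,0],[0.009,-0.0045,0]], "yaw": [-0.02,0,0,0], "grip_force": 50}}

```text
clock: 19.55
tool_pos: [0.5727, 0.1262, 0.115]
ee_rot: [[0.353, -0.935, -0.013], [-0.936, -0.353, -0.009], [0.004, 0.016, -1.0]]
ft_force: [-23.4, 6.9, 15.7]
width: 0.0137
```

```bash
python3 -c "
from h import *
s=st();print(s['ee_rot'][2],s['moment'])"
```

```text
t 19.55 tcp [0.5727 0.1262 0.115 ] yaw -69.32 zaxis [-0.013 -0.009 -1.   ] F [-23.4   6.9  15.7] w 0.0137 viewer [ 0.0093 -0.067 ]
[ 0.00350027  0.01566702 -0.99987114] [ 1.76148306  5.06571675 -0.38723309]
```

Call:
{"name": "move_arm", "arguments": {"grip": [0,0,0.06,0.06,0.06], "slide": [[0,0,0],[0,0,0],[0,0,0],[0,0,0],[0,0,0]], "yaw": [0,0,0,0,0], "grip_force": 20}}

```text
clock: 19.97
tool_pos: [0.5734, 0.1252, 0.115]
ee_rot: [[0.353, -0.936, -0.012], [-0.936, -0.353, -0.01], [0.005, 0.015, -1.0]]
ft_force: [0.9, -0.4, -0.5]
width: 0.0319
```

Call:
{"name": "move_arm", "arguments": {"grip": [0.06,0.06,0.06,0.06,0.06,0.06], "slide": [[0,0,0.012],[0,0,0.015],[0,0,0.015],[0,0,0.015],[0,0,0.015],[0,0,0.015]], "yaw": [0,0,0,0,0,0]}}

```text
clock: 20.47
tool_pos: [0.5715, 0.1231, 0.206]
ee_rot: [[0.352, -0.936, -0.018], [-0.936, -0.352, -0.012], [0.005, 0.021, -1.0]]
ft_force: [1.0, -0.3, 0.1]
width: 0.0599
```

```bash
python3 -c "
from h import *
s=st();print(s['ee_rot'][2],s['joint_positions'])"
```

```text
t 20.47 tcp [0.5715 0.1231 0.206 ] yaw -69.39 zaxis [-0.018 -0.012 -1.   ] F [ 1.  -0.3  0.1] w 0.0599 viewer [ 0.0071 -0.0695]
[ 0.00520108  0.02108697 -0.99976412] [  3.47273919  24.12056933 -24.73812966  99.57196238  11.75766405
  60.04722487 -94.87204538]
```

Call:
{"name": "move_arm", "arguments": {"grip": [0.0919,0.0919,0.0919,0.0919,0.0919,0.0919,0.0919,0.0919], "slide": [[-0.002,-0.025,0],[-0.002,-0.025,0],[-0.002,-0.025,0],[-0.002,-0.025,0],[-0.002,-0.025,0],[-0.002,-0.025,0],[-0.002,-0.025,0],[-0.002,-0.025,0]], "yaw": [0.07,0.07,0.07,0.07,0.07,0.07,0.07,0.07]}}

```text
clock: 21.13
tool_pos: [0.5584, -0.0763, 0.221]
ee_rot: [[0.819, -0.574, 0.008], [-0.574, -0.819, -0.012], [0.013, 0.005, -1.0]]
ft_force: [0.4, -0.4, 0.2]
width: 0.0915
```

Call:
{"name": "move_arm", "arguments": {"grip": [0.0919,0.0919,0.0919,0.0919,0.0919,0.0919,0.0919,0.0919], "slide": [[-0.002,-0.025,0],[-0.002,-0.025,0],[-0.002,-0.025,0],[-0.002,-0.025,0],[-0.002,-0.025,0],[-0.002,-0.025,0],[-0.002,-0.025,0],[-0.002,-0.02,0]], "yaw": [0.07,0.07,0.07,0.07,0.07,0.07,0.07,0.07]}}

```text
clock: 21.8
tool_pos: [0.5409, -0.2846, 0.2309]
ee_rot: [[0.999, -0.025, 0.022], [-0.025, -1.0, -0.01], [0.022, 0.01, -1.0]]
ft_force: [0.3, -0.4, 0.5]
width: 0.0919
```

```bash
python3 -c "
from h import *
s=st();print(s['ee_rot'][2],s['joint_positions'])"
```

```text
t 21.8 tcp [ 0.5409 -0.2846  0.2309] yaw -1.44 zaxis [ 0.022 -0.01  -1.   ] F [ 0.3 -0.4  0.5] w 0.0919 viewer [-0.1582 -0.4434]
[ 0.0220827   0.00966222 -0.99970946] [ 48.05982067  25.02717544 -30.98257374  96.14001667  14.50787795
  61.42269031  11.31890972]
```

Call:
{"name": "move_arm", "arguments": {"grip": [0.0919,0.0919,0.0919,0.0919,0.0919,0.0919,0.0919,0.0919], "slide": [[-0.001,-0.001,-0.014],[-0.001,-0.001,-0.014],[-0.001,-0.001,-0.014],[-0.001,-0.001,-0.014],[-0.001,-0.001,-0.014],[-0.001,0,-0.014],[-0.001,0,-0.014],[0,0,0]], "yaw": [0,0,0,0,0,0,0,0]}}

```text
clock: 22.47
tool_pos: [0.5323, -0.3033, 0.1382]
ee_rot: [[0.999, -0.038, 0.029], [-0.037, -0.999, -0.021], [0.03, 0.02, -0.999]]
ft_force: [0.7, 0.2, -0.1]
width: 0.0918
```

```bash
python3 -c "
from h import *
s=st();print(s['ee_rot'][2])
a=camera('scene');crop('',a,150,80,330,260,3.3,'pics/i1.png');b=camera('top');crop('',b,365,230,505,330,5,'pics/i2.png')
st()"
```

```text
t 22.47 tcp [ 0.5323 -0.3033  0.1382] yaw -2.13 zaxis [ 0.029 -0.021 -0.999] F [ 0.7  0.2 -0.1] w 0.0918 viewer [-0.1726 -0.4582]
[ 0.02977626  0.02001598 -0.99935616]
t 22.57 tcp [ 0.5342 -0.3037  0.1407] yaw -2.11 zaxis [ 0.033 -0.023 -0.999] F [ 0.7 -0.2  0. ] w 0.092 viewer [-0.171  -0.4592]
```

View pics/i1.png

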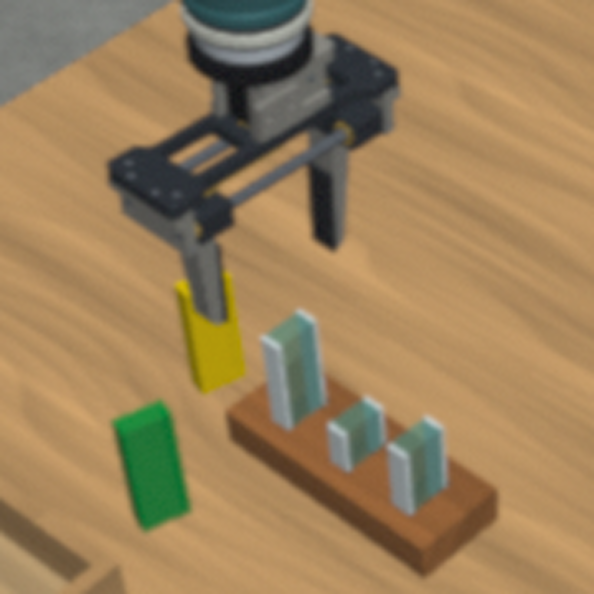

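View pics/i2.png

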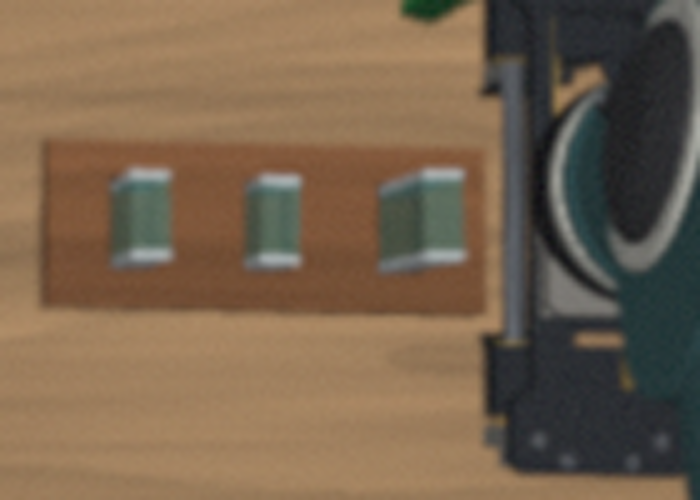

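Call:
{"name": "move_arm", "arguments": {"grip": [0.0919,0.0919,0.0919,0.0919,0.0919,0.0919], "slide": [[0,0.004,0],[0,0.004,0],[0,0.004,-0.004],[0,0.003,-0.004],[0,0,0],[0,0,0]], "yaw": [0,0,0,0,0,0]}}

```text
clock: 23.07
tool_pos: [0.5373, -0.2874, 0.1377]
ee_rot: [[0.999, -0.037, 0.04], [-0.035, -0.999, -0.027], [0.041, 0.025, -0.999]]
ft_force: [0.3, -0.3, 0.2]
width: 0.0917
```

```bash
python3 -c "
from h import *
s=st();print(s['ee_rot'][2],s['joint_vel'])
b=camera('top');crop('',b,365,230,505,330,5,'pics/j2.png')
st()"
```

```text
t 23.07 tcp [ 0.5373 -0.2874  0.1377] yaw -2.03 zaxis [ 0.04  -0.027 -0.999] F [ 0.3 -0.3  0.2] w 0.0917 viewer [-0.1626 -0.4448]
[ 0.04094865  0.02535483 -0.9988395 ] [-0.47561546 -0.00066872 -0.24113588  0.56649523  0.08264889 -0.21365829
 -0.26848278]
t 23.12 tcp [ 0.5373 -0.2873  0.1376] yaw -2.03 zaxis [ 0.04  -0.027 -0.999] F [ 0.9 -0.6 -0.8] w 0.0913 viewer [-0.1626 -0.4447]
```

Call:
{"name": "move_arm", "arguments": {"grip": [0.0919,0.0919,0.0919,0.0919,0.0919,0.0919,0.0919,0.0919], "slide": [[-0.001,0,-0.011],[-0.001,0,-0.011],[-0.001,0,-0.011],[-0.001,0,-0.011],[0,0,-0.011],[0,0,-0.011],[0,0,-0.008],[0,0,0]], "yaw": [0,0,0,0,0,0,0,0]}}

```text
clock: 23.78
tool_pos: [0.5307, -0.2874, 0.0536]
ee_rot: [[0.999, -0.038, 0.036], [-0.037, -0.999, -0.025], [0.037, 0.024, -0.999]]
ft_force: [0.3, -0.5, 0.1]
width: 0.0918
```

```bash
python3 -c "
from h import *
s=st();print(s['ee_rot'][2],s['joint_vel'])
a=camera('scene');crop('',a,150,80,330,260,3.3,'pics/k1.png');b=camera('top');crop('',b,365,230,505,330,5,'pics/k2.png')
st()"
```

```text
t 23.78 tcp [ 0.5307 -0.2874  0.0536] yaw -2.11 zaxis [ 0.036 -0.025 -0.999] F [ 0.3 -0.5  0.1] w 0.0918 viewer [-0.1688 -0.4427]
[ 0.0372597   0.02377268 -0.99902281] [-0.12453617  0.46894287  0.02178191 -0.0747516   0.11547832  0.05554609
  0.11567482]
t 23.88 tcp [ 0.5317 -0.2877  0.0553] yaw -2.1 zaxis [ 0.038 -0.026 -0.999] F [ 0.8 -0.   0.1] w 0.0921 viewer [-0.168  -0.4433]
```

View pics/k1.png

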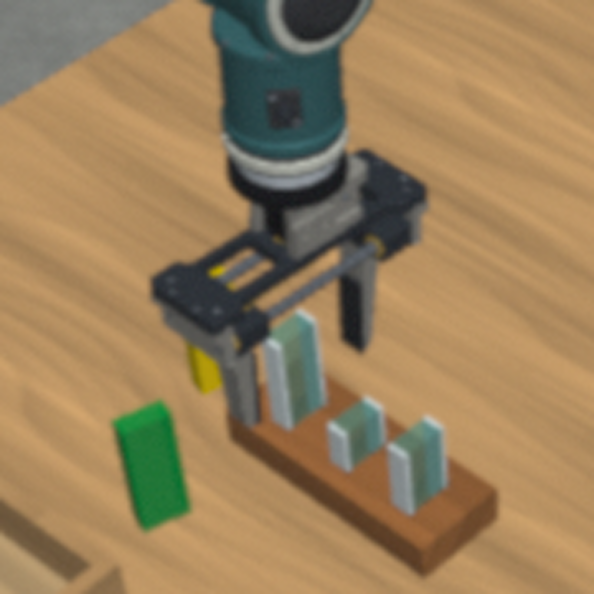

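View pics/k2.png

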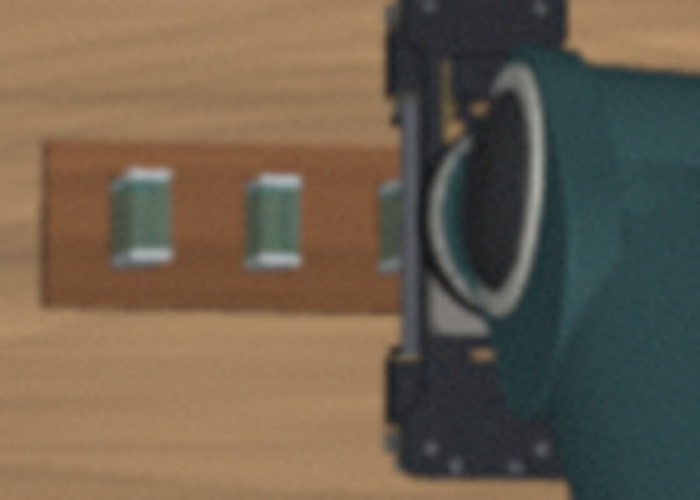

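```bash
python3 -c "
from h import *
c=np.array([.534,-.289]); r=np.radians(-1.9);R=np.array([[np.cos(r),-np.sin(r)],[np.sin(r),np.cos(r)]])
P=[];
for z in (.03,.105):
  for l in ([.018,-.008],[.018,.008],[-.018,.008],[-.018,-.008]): P.append([*(c+R@l),z])
print(np.round((w2px('scene',P)-[150,80])*3.3,0).tolist())
print(np.round((w2px('top',P)-[365,230])*5,0).tolist())
s=readout.read_state();t=s['tool_pos'];E=s['ee_rot']
Q=[t+E[:,0]*x+E[:,1]*y for x in (.046,.064,-.046) for y in (-.01,.01)]
print(np.round((w2px('scene',Q)-[150,80])*3.3,0).tolist())
"
```

```text
[[271.0, 416.0], [287.0, 428.0], [325.0, 400.0], [309.0, 389.0], [259.0, 337.0], [276.0, 348.0], [316.0, 320.0], [299.0, 309.0]]
[[419.0, 186.0], [382.0, 185.0], [383.0, 269.0], [420.0, 269.0], [463.0, 170.0], [424.0, 170.0], [425.0, 259.0], [465.0, 260.0]]
[[258.0, 422.0], [238.0, 408.0], [238.0, 436.0], [218.0, 421.0], [357.0, 355.0], [337.0, 341.0]]
```

Call:
{"name": "move_arm", "arguments": {"grip": [0.06,0.045,0.03,0.03,0.03,0.03,0.03,0.03], "slide": [[0.002,-0.001,0],[0,0,0],[0,0,0],[0,0,0],[0,0,0],[0,0,0],[0,0,0],[0,0,0]], "yaw": [0,0,0,0,0,0,0,0], "grip_force": 15}}

```text
clock: 24.55
tool_pos: [0.5367, -0.2899, 0.0589]
ee_rot: [[0.998, -0.038, 0.044], [-0.036, -0.999, -0.029], [0.046, 0.028, -0.999]]
ft_force: [0.4, -0.4, 0.0]
width: 0.0407
```

```bash
python3 -c "
from h import *
s=st();print(s['ee_rot'][2],s['joint_vel'])"
```

```text
t 24.55 tcp [ 0.5367 -0.2899  0.0589] yaw -2.09 zaxis [ 0.044 -0.029 -0.999] F [ 0.4 -0.4  0. ] w 0.0407 viewer [-0.164 -0.447]
[ 0.04551804  0.02772646 -0.99857867] [ 0.03298988 -0.18558959 -0.07678512 -0.0404297  -0.06528954 -0.08466227
  0.09174707]
```

Call:
{"name": "move_arm", "arguments": {"grip": [0.03,0.03,0.03,0.03], "slide": [[0,0,0],[0,0,0],[0,0,0],[0,0,0]], "yaw": [0,0,0,0], "grip_force": 20}}

```text
clock: 24.88
tool_pos: [0.5357, -0.2898, 0.059]
ee_rot: [[0.998, -0.038, 0.042], [-0.037, -0.999, -0.029], [0.044, 0.028, -0.999]]
ft_force: [0.2, 1.0, 0.5]
width: 0.0362
```

```bash
python3 -c "
from h import *
s=st();print(s['ee_rot'][2],s['joint_vel'])
a=camera('scene');crop('',a,150,80,330,260,3.3,'pics/l1.png')"
```

```text
t 24.88 tcp [ 0.5357 -0.2898  0.059 ] yaw -2.1 zaxis [ 0.042 -0.029 -0.999] F [0.2 1.  0.5] w 0.0362 viewer [-0.1649 -0.4466]
[ 0.04355506  0.0277021  -0.99866689] [-0.06640914 -0.06025312 -0.039568    0.06735513 -0.04116925 -0.0106801
 -0.06604851]
```

View pics/l1.png

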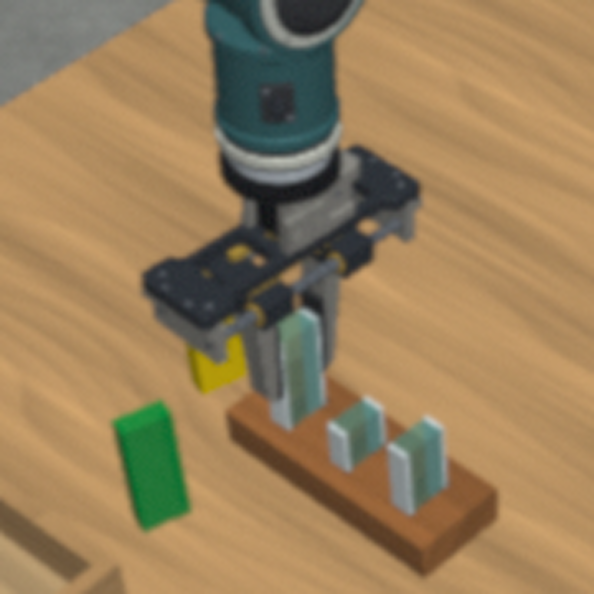

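Call:
{"name": "move_arm", "arguments": {"grip": [0.03,0.03,0.03,0.03,0.03,0.03,0.03,0.03], "slide": [[0,0,0.006],[0,0,0.008],[0,0,0.008],[0,0,0.008],[0,0,0.008],[0,0,0.008],[0,0,0.005],[0,0,0]], "yaw": [0,0,0,0,0,0,0,0]}}

```text
clock: 25.6
tool_pos: [0.5362, -0.2897, 0.116]
ee_rot: [[0.998, -0.038, 0.044], [-0.036, -0.999, -0.03], [0.045, 0.028, -0.999]]
ft_force: [0.6, -0.1, -0.7]
width: 0.0361
```

```bash
python3 -c "
from h import *
s=st();print(s['ee_rot'][2],s['joint_vel'])
a=camera('scene');crop('',a,150,80,330,260,3.3,'pics/l2.png')"
```

```text
t 25.6 tcp [ 0.5362 -0.2897  0.116 ] yaw -2.08 zaxis [ 0.044 -0.03  -0.999] F [ 0.6 -0.1 -0.7] w 0.0361 viewer [-0.1644 -0.4466]
[ 0.04529591  0.02794945 -0.99858255] [ 0.13070068 -0.43082218  0.00818088  0.0454883  -0.11613232  0.02021333
 -0.04348949]
```

View pics/l2.png

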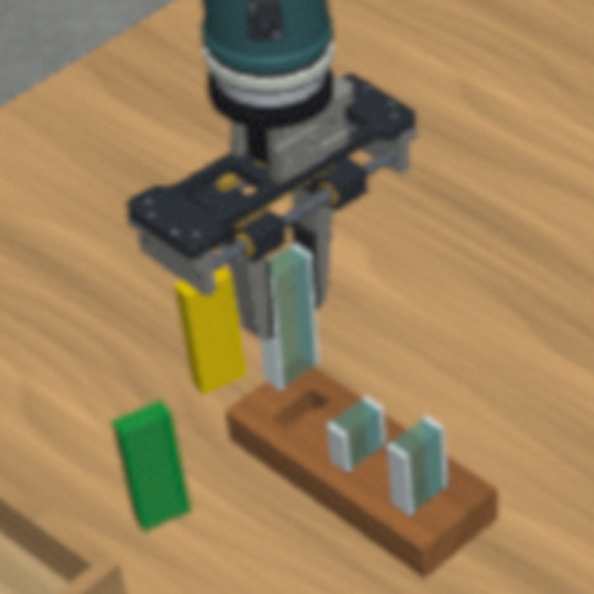

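Call:
{"name": "move_arm", "arguments": {"grip": [0.03,0.03,0.03,0.03,0.03,0.03,0.03,0.03], "slide": [[0,0,0.01],[0,0,0.012],[0,0,0.013],[0,0.004,0.013],[0,0.008,0.013],[0,0.012,0.013],[0,0.016,0.012],[0,0.02,0.01]], "yaw": [0,0,0,0,0,0,0,0]}}

```text
clock: 26.32
tool_pos: [0.533, -0.2284, 0.218]
ee_rot: [[0.998, -0.044, 0.039], [-0.043, -0.999, -0.028], [0.04, 0.026, -0.999]]
ft_force: [1.2, 0.7, -0.8]
width: 0.0359
```

Call:
{"name": "move_arm", "arguments": {"grip": [0.03,0.03,0.03,0.03,0.03,0.03,0.03,0.03], "slide": [[0,0.02,0],[0,0.02,0],[0,0.02,0],[0,0.02,0],[0,0.02,0],[0,0.02,0],[0,0.02,0],[0,0.02,0]], "yaw": [0.02,0.02,0.02,0.02,0.02,0.02,0.02,0.02]}}

```text
clock: 26.98
tool_pos: [0.531, -0.0487, 0.2202]
ee_rot: [[0.989, 0.138, 0.045], [0.139, -0.99, -0.021], [0.041, 0.027, -0.999]]
ft_force: [-0.2, -0.2, -0.9]
width: 0.036
```

```bash
python3 -c "
from h import *
s=st();print(s['ee_rot'][2],s['joint_positions'])"
```

```text
t 26.98 tcp [ 0.531  -0.0487  0.2202] yaw 8.02 zaxis [ 0.045 -0.021 -0.999] F [-0.2 -0.2 -0.9] w 0.036 viewer [-0.0886 -0.2178]
[ 0.04127257  0.02720881 -0.99877738] [ 33.00164612  18.39780345 -38.31975961 107.95670082  15.35471187
  55.8583449   -4.10920845]
```

Call:
{"name": "move_arm", "arguments": {"grip": [0.03,0.03,0.03,0.03,0.03,0.03,0.03,0.03], "slide": [[0.001,0.02,0],[0.001,0.02,0],[0.001,0.02,0],[0.001,0.02,0],[0.001,0.02,0],[0.001,0.02,0],[0.001,0.02,0],[0.001,0.02,0]], "yaw": [0.02,0.02,0.02,0.02,0.02,0.02,0.02,0.02]}}

```text
clock: 27.65
tool_pos: [0.5302, 0.1309, 0.215]
ee_rot: [[0.947, 0.32, 0.037], [0.321, -0.947, -0.013], [0.031, 0.024, -0.999]]
ft_force: [0.8, -1.1, -1.9]
width: 0.0361
```

Call:
{"name": "move_arm", "arguments": {"grip": [0.03,0.03,0.03,0.03,0.03,0.03,0.03], "slide": [[0.001,0.015,0],[0.001,0.012,0],[0,0.01,0],[0,0.007,0],[0,0,0],[0,0,0],[0,0,0]], "yaw": [0,0,0,0,0,0,0]}}

```text
clock: 28.23
tool_pos: [0.5249, 0.1885, 0.2116]
ee_rot: [[0.941, 0.338, 0.029], [0.339, -0.941, -0.011], [0.024, 0.02, -1.0]]
ft_force: [-0.1, 0.2, -0.4]
width: 0.0355
```

```bash
python3 -c "
from h import *
s=st();print(s['ee_rot'][2],s['joint_positions'])"
```

```text
t 28.23 tcp [0.5249 0.1885 0.2116] yaw 19.82 zaxis [ 0.029 -0.011 -1.   ] F [-0.1  0.2 -0.4] w 0.0355 viewer [-0.0149  0.0077]
[ 0.02407874  0.02003107 -0.99950936] [ 10.51691564  23.85243525 -43.41228528 104.06874722  20.63537253
  58.63625336 -21.29003264]
```

Call:
{"name": "move_arm", "arguments": {"grip": [0.03,0.03,0.03,0.03,0.03,0.03,0.03,0.03], "slide": [[0.005,-0.001,0],[0.006,-0.001,0],[0.005,0,-0.008],[0,0,-0.012],[0,0,-0.012],[0,0,-0.012],[0,0,-0.01],[0,0,0]], "yaw": [0,0,0,0,0,0,0,0]}}

```text
clock: 28.9
tool_pos: [0.5432, 0.1807, 0.1505]
ee_rot: [[0.943, 0.331, 0.028], [0.332, -0.943, -0.014], [0.022, 0.022, -1.0]]
ft_force: [-0.1, 0.1, -1.4]
width: 0.036
```

```bash
python3 -c "
from h import *
s=st();a=camera('scene');crop('',a,340,130,540,350,2.7,'pics/m1.png');st()"
```

```text
t 28.9 tcp [0.5432 0.1807 0.1505] yaw 19.37 zaxis [ 0.028 -0.014 -1.   ] F [-0.1  0.1 -1.4] w 0.036 viewer [-0.0002 -0.0058]
t 28.95 tcp [0.5435 0.1809 0.1513] yaw 19.38 zaxis [ 0.029 -0.014 -1.   ] F [-0.6  0.6 -0.6] w 0.036 viewer [ 0.0001 -0.0057]
```

View pics/m1.png

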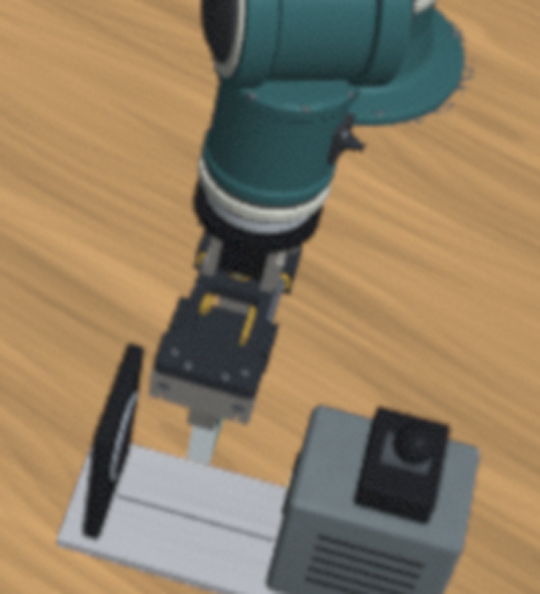

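Call:
{"name": "move_arm", "arguments": {"grip": [0.03,0.03,0.03,0.03,0.03,0.03,0.03,0.03], "slide": [[-0.001,0.002,-0.009],[0,0.002,-0.011],[0,0.001,-0.011],[0,0,-0.011],[0,0,-0.009],[0,0,-0.006],[0,0,-0.002],[0,0,0]], "yaw": [0.01,0,0,0,0,0,0,0]}}

```text
clock: 29.62
tool_pos: [0.5419, 0.1876, 0.086]
ee_rot: [[0.939, 0.343, 0.029], [0.344, -0.939, -0.012], [0.023, 0.022, -1.0]]
ft_force: [-0.7, 0.3, -0.5]
width: 0.0361
```

```bash
python3 -c "
from h import *
s=st();a=camera('scene');crop('',a,340,150,540,350,2.9,'pics/n1.png');b=camera('top');crop('',b,100,230,300,340,4,'pics/n2.png');s=st();print(s['joint_vel'])
for l in ['sample_tall_mid','beam_mid','sample_tall']:
  for n in ['scene','top']:
    print(l,n,[(round(d['score'],2),np.round(d['location'],3).tolist()) for d in mark_of(l,n) if d['location'][1]>0])
st()"
```

```text
t 29.62 tcp [0.5419 0.1876 0.086 ] yaw 20.12 zaxis [ 0.029 -0.012 -1.   ] F [-0.7  0.3 -0.5] w 0.0361 viewer [0.0009 0.0012]
t 29.72 tcp [0.5423 0.1878 0.0868] yaw 20.12 zaxis [ 0.03  -0.012 -0.999] F [ 0.6 -0.3 -0.8] w 0.036 viewer [0.0013 0.0012]
[ 0.21162084 -0.667857   -0.35705929 -0.36305092  0.02957774  0.06997121
  0.10747684]
sample_tall_mid scene [(0.56, [0.542, 0.183, 0.087])]
sample_tall_mid top []
beam_mid scene []
beam_mid top [(0.78, [0.545, 0.185, 0.081])]
sample_tall scene [(0.41, [0.538, 0.186, 0.034])]
sample_tall top []
t 30.02 tcp [0.5426 0.1878 0.0874] yaw 20.11 zaxis [ 0.031 -0.012 -0.999] F [ 0.1  0.7 -1.7] w 0.0357 viewer [0.0016 0.0011]
```

View pics/n1.png

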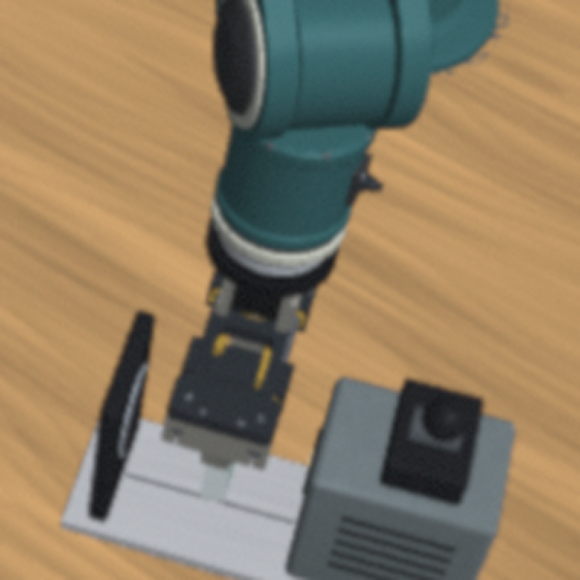

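View pics/n2.png

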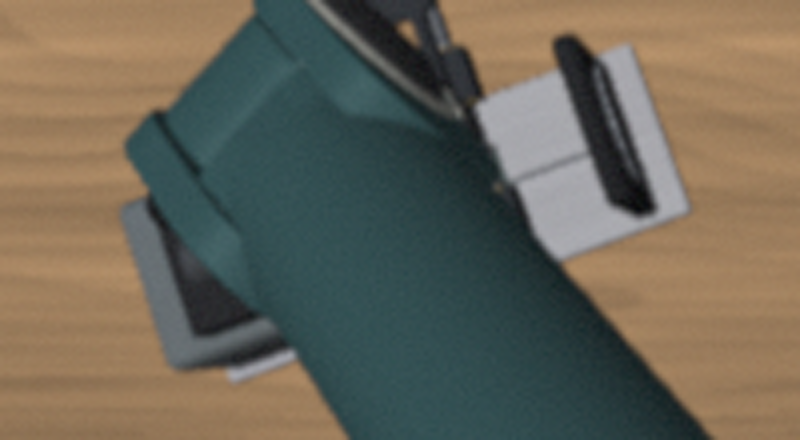

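Call:
{"name": "move_arm", "arguments": {"grip": [0.03,0.03,0.03,0.03,0.03,0.03,0.03,0.03], "slide": [[-0.001,0,-0.001],[0,0,0],[0,0,0],[0,0,0],[0,0,0],[0,0,0],[0,0,0],[0,0,0]], "yaw": [0,0,0,0,0,0,0,0]}}

```text
clock: 30.68
tool_pos: [0.542, 0.1877, 0.087]
ee_rot: [[0.939, 0.343, 0.032], [0.343, -0.939, -0.012], [0.026, 0.022, -0.999]]
ft_force: [0.7, -0.3, -2.0]
width: 0.036
```

```bash
python3 -c "
from h import *
s=st();E=s['ee_rot'];t=s['tool_pos']
for x in (-.008,.008):
  P=t+E[:,2]*.049+E[:,0]*.018+E[:,1]*x; print((w2px('scene',[P])-[340,150])*2.9)
a=camera('scene');crop('',a,340,150,540,350,2.9,'pics/o1.png');s=st();print(s['joint_vel'])
cv2.imwrite('pics/o2.png',a[:,:,::-1])
for l in ['sample_mid','sample_short','oil_bottle']: print(l,[np.round(d['location'],3).tolist() for d in mark_of(l,'scene')][:1])
for l in ['pliers']: camera('top');print(l,[np.round(d['location'],3).tolist() for d in mark_of(l,'top')][:1])
st()
"
```

```text
t 30.68 tcp [0.542  0.1877 0.087 ] yaw 20.09 zaxis [ 0.032 -0.012 -0.999] F [ 0.7 -0.3 -2. ] w 0.036 viewer [0.0009 0.0012]
[[216.39080301 503.73090957]]
[[192.89354986 496.64044573]]
t 30.73 tcp [0.5419 0.1877 0.087 ] yaw 20.09 zaxis [ 0.032 -0.012 -0.999] F [ 0.5 -0.1 -0.7] w 0.0354 viewer [0.0009 0.0012]
[ 0.03431416  0.07897211  0.10778863  0.01466953  0.05878992 -0.03108607
 -0.05580033]
sample_mid [[0.544, -0.174, 0.01]]
sample_short [[0.534, -0.232, 0.011]]
oil_bottle [[0.723, 0.034, -0.002]]
pliers [[0.738, -0.14, -0.001]]
t 30.98 tcp [0.542  0.1877 0.087 ] yaw 20.09 zaxis [ 0.032 -0.012 -0.999] F [-0.6  0.9 -0.1] w 0.0362 viewer [0.0009 0.0012]
```

View pics/o1.png

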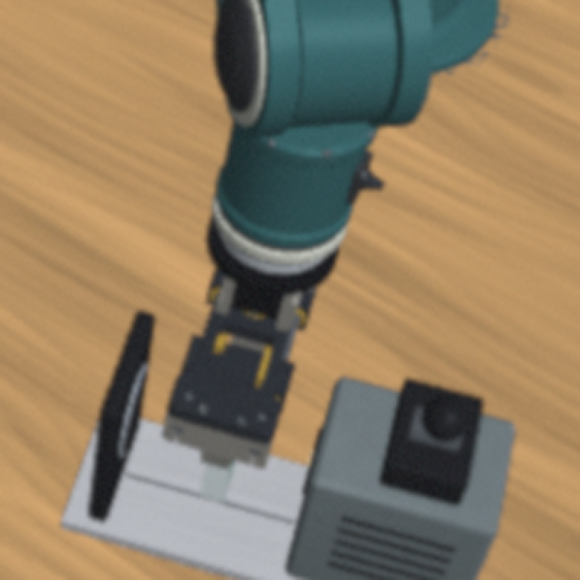

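```bash
python3 -c "
from h import *
print(env.finish_job());st()"
```

```text
the job is handed in; nothing more can be done
None
the job is handed in; nothing more can be done
```

I pushed the lamp switch on and took the tallest sample (the clear one in the rack's −y slot) by its frosted faces. I handed the job in at about 31 s with the sample still held in the viewer's gap; the hand-in gives no verdict.

**Last checks before handing in:**
- **Position:** the tool tip, which sits within about 2 mm of the sample's middle, was 0.9 mm off the beam sideways and 1.2 mm along the light. The sample's middle was about 85.5 mm up.
- **Squareness:** the tool tilt was about 0.03 rad and its yaw was within 1° of the viewer's. The arm was still, and the finger opening was 36 mm, which matches the sample.
- **Switch:** the ball still shows at its on position, which works out to about 0.98 rad.
- **Other things:** the two other samples, the bottle and the pliers measured within about 3 mm of where they started.

**What went wrong or disagreed:**
- **Tool tilt:** it crept up to about 0.1 rad during fast moves. I gripped the fixed analyser plate, at up to 50 N, and pushed against it until the tool was straight. Measured wrist forces stayed below 30 N. After that I moved more slowly.
- **Camera mismatch:** the last picture puts the sample about 4 mm nearer the lamp than the arm's reading. That is within the 25 mm allowed.
- **Top camera:** the arm blocked its view of the sample at the end, so only the side camera could check it.

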